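# Put the bench items away in their shaped holders

### The job

Clear up the bench: put each of the four loose items into the fixed white holder whose recess has its shape - the small blue-capped reagent bottle upright in the round ring, the upside-down white trough (kept upside down) in the oblong tray, the timer face up in the square one with corner angles, and the marker lying in the long narrow cradle. Each must sit fully down on the floor of its holder, inside the rim, about in the middle, and be let go. Do not shift or tip the red-lidded flour cup that stands among them.

Things in the scene. Friction and masses are not known exactly. Their poses are not given: they have to be found in the camera images.
- bottle: small round reagent bottle with a blue screw cap, upright: body 56 mm diameter up to 69 mm, then cap 34 mm diameter, 101 mm tall in all, 0.15 to 0.31 kg. Origin: centre of its underside; z up
- trough: white reagent trough standing upside down, a plain oblong block 77 mm long (x) by 51 mm wide (y) at its foot flange and 56 mm tall; its solid faces are 72 mm (x) by 46 mm (y) apart, so grasp it across y. Light, 40 to 70 g. Origin: centre of its underside; z up
- timer: white square bench timer lying flat, face up, 66 x 66 mm and 19 mm tall over its three small keys (16 mm at the case; the sides lean in a little). 50 to 100 g. Origin: centre of its underside; z up, sides along x and y. Grasp it across two opposite sides
- marker_mid (a point): felt marker (white barrel, red cap) lying on the work surface, 122 mm long along y, 12 mm thick (14 mm at its clip), about 20 g. This point is its middle, 7 mm above the surface at the start; y along the marker. Either end may lie either way in the cradle
- round_holder: fixed to the work surface. Origin: centre of its underside, on the work surface; floor of the recess 3 mm above it; z up; round white ring with a dark floor, 90 mm outer diameter, recess 74 mm diameter; rim top at 11 mm. For the bottle
- oblong_holder: fixed to the work surface. Origin: centre of its underside, on the work surface; floor of the recess 3 mm above it; z up; oblong white tray with a dark floor, outside 108 mm (x) by 82 mm (y), recess 92 by 66 mm, closed rim with its top at 11 mm. For the trough, long side along x, either way round
- square_holder: fixed to the work surface. Origin: centre of its underside, on the work surface; floor of the recess 3 mm above it; z up; square white plate with a dark floor and a raised angle at each corner, outside 97 x 97 mm, recess 81 x 81 mm, corner angles' top at 11 mm; the middle 48 mm of each side has no rim, as room for fingers. For the timer, with its sides along x and y, any of the four ways round
- marker_cradle: fixed to the work surface. Origin: centre of its underside, on the work surface; floor of the recess 3 mm above it; z up; long narrow white cradle with a dark floor, outside 154 mm (y) by 46 mm (x), recess 138 mm (y) by 30 mm (x), rim top at 13 mm; the rim is missing along the middle 88 mm of both long sides, as room for fingers. For the marker
- flour_cup: bystander, not to be disturbed: loose screw-lid cup of flour with a red lid, 62 mm diameter, 73 mm tall, upright. Origin: centre of its underside
Not all that is in view belongs to the job. What is shaped like the trough but purple or turquoise is not meant.

How it is judged:
By the outcome, as a careful person would: the job done as asked, in the order asked, and still so for the second after the job is handed in, with the robot touching nothing.
It also fails if it takes over 118 s, if anything falls off the work surface, if the arm or the gripper's body presses on something with over 40 N, if the wrist force passes 120 N, or if a joint passes its speed limit or range.

### The arm

A 6-joint arm with a two-finger parallel gripper is mounted at the origin on a cart in front of the work surface, level with it; the furniture and walls round the work are solid. World frame = base frame: x ahead of the robot, y to its left, z up, the work surface at z = 0. Lengths are in m, angles in rad, forces in N, time in s.
With the tool pointing down it reaches from about 0.35 to 0.975 m from the base axis. Payload 4.9 kg.
Tool frame: the origin (TCP) lies on the front face of the gripper's body, between the roots of the fingers; the fingertips stand 73 mm ahead of it and the grasp point (between the pads) lies 54 mm ahead of it (tip_extent is the distance from the TCP to the fingertips, in m); y points along the fingers, x is the direction in which the jaws open and shut, and the axes are right-handed (so a half turn about y gives the same grasp; the last joint's range is limited). The gripper opens to 85 mm and grips with 20 to 120 N. Pads are 22 mm wide; open, the fingers measure 114 mm over their backs; the gripper's body (76 mm by 85 mm) begins 54 mm behind the grasp point. The pads swing forward as they close: fully open they stand 13 mm farther back than shut.
Start: joints at [-1.307, 0.053, 1.613, -0, 1.476, -0.119], TCP at [0.233, -0.58, 0.304] pointing down, gripper open.
Joint ranges: [-3.01, 3.01], [-1.01, 2.22], [0.06, 2.58], [-1.02, 4.17], [0.09, 2.62], [-3.14, 3.14]. Speed limits (rad/s): [2.57, 2.57, 3.14, 3.14, 3.14, 3.14].

### API

Orientations are given as a unit quaternion [w, x, y, z].
In Python, from plant import state, grab_frame, camera_info, job_done, tip_extent gives the robot as it stands.
- The arm moves only by the tool carry_out, never from a script. Its argument "rows" is a list that holds one entry, the list of rows, each a list of 7 numbers: the turn, a rotation vector about the world's x, y, z as a fraction of full scale, then the shift along the world's x, y, z as a fraction of full scale, then the finger opening in mm, from 0 to 85.4. A call has 1 to 5 rows; each row shifts and turns the commanded pose from where the row before left it; what a row does not reach is not made up. Full scale, the value 1, is 40 mm for a shift and 4 degrees for a turn. A row lasts 1/10 s, in which the tool goes at most 50 mm and 8.59 degrees, less where a joint would pass 70% of its speed; a pose out of reach is approached as far as the arm can. A call with a number of a shift or a turn outside -1 to 1 is refused whole. A call with a gripper value outside its range is refused whole. The fingers move at their own pace and stop on an object; the grip force is fixed at half the most. Time passes only in rows, so rows that do not move let the fingers close. It gives the time, the measured TCP pose, the force and the opening at its end, in the units of the state.
- state(): the state, without advancing time (a new reading comes with each control period).
- grab_frame(name): name is "scene" or "top"; returns the picture (420x560x3 uint8, blue, green, red); there is no depth.
- camera_info(name): a dict with "intrinsics" (3x3 intrinsics, pixels), "xyz" and "rotation" of the camera in the world. Camera axes: x right, y down, z forward; pixel columns grow to the right and rows downward; lengths in m; the calibration is good to about 2 mm. A picture is of the moment at which its call begins. camera_info takes no time and is no camera call.
- job_done(): hands the job in, once; it reports no verdict.
The state is a dict: "time": time; "joint_pos": joint angles; "joint_vel": joint speeds; "joint_efforts": joint torques, N m; "tool_pos": TCP position; "tool_rot": TCP orientation; "contact_force": force on the tool from outside, world axes, zero at the start; "ft_torque": the same for the moment, N m; "gripper_width": opening from 0.0 (shut) to 1.0 (fully open).
Only numpy, scipy, OpenCV 4.12 (cv2) and the standard library are available. Lean on these libraries where they do the work, as an engineer would, in place of code of your own. Each camera call takes 0.05 s, during which the arm holds its last target.

## Working session

There is one attempt and no reset: what is moved stays moved. The work goes in short steps, Python scripts to look and compute and a tool call to move; the robot and the scene stay as the last step left them, time stands still between calls to the robot, and variables do not carry over. Pictures are saved under pics/ and viewed, and the job is handed in when it is done.

Besides the shell and the picture viewer there is one more tool, called after "Call:" by a JSON object that holds its "fn" and its "kwargs". carry_out: Moves the arm, as the interface text tells. Shift numbers are shares of 40 mm and turn numbers shares of 4 degrees, none past 1 either way. Its arguments: {"type":"object","properties":{"rows":{"type":"array"}},"required":["rows"]}

```bash
ls; mkdir -p pics; python3 - <<'E'
from plant import state, grab_frame, camera_info, job_done, tip_extent
import cv2
print(state()); print(tip_extent if not callable(tip_extent) else tip_extent())
for n in("scene","top"):
    cv2.imwrite(f"pics/{n}0.png",grab_frame(n)); print(n,camera_info(n))
E
```

```text
pics
{'time': 0.0, 'joint_pos': array([-1.30701663e+00,  5.33613993e-02,  1.61432380e+00, -1.70033621e-05,
        1.47594554e+00, -1.18998966e-01]), 'joint_vel': array([ 0.00103641, -0.00018823,  0.0011589 , -0.00011611,  0.00040629,
       -0.00109934]), 'joint_efforts': array([ 1.85369213e-04, -3.93680656e+01, -3.70178175e+01, -1.21476642e-04,
        6.87512904e-03, -7.11038098e-06]), 'tool_pos': array([ 0.23331034, -0.57930875,  0.30264222]), 'tool_rot': array([ 0.5864488 , -0.58551518,  0.3963072 , -0.39520929]), 'contact_force': array([ 0.59017157, -0.55014028, -0.45567849]), 'ft_torque': array([0.07409502, 0.02281935, 0.04200183]), 'gripper_width': 1.0002693668339757}
0.0726
scene {'intrinsics': array([[384.33470855,   0.        , 282.7753298 ],
       [  0.        , 384.33470855, 210.30963852],
       [  0.        ,   0.        ,   1.        ]]), 'xyz': array([-0.25268984,  0.70720635,  1.08102571]), 'rotation': array([ 0.17309639, -0.42061557,  0.83125069, -0.31959736])}
top {'intrinsics': array([[415.0729511 ,   0.        , 274.52591636],
       [  0.        , 415.0729511 , 204.8616828 ],
       [  0.        ,   0.        ,   1.        ]]), 'xyz': array([0.33538234, 0.18183841, 1.38245368]), 'rotation': array([ 0.05385062, -0.70019952,  0.7098639 , -0.05398129])}
```

View pics/scene0.png

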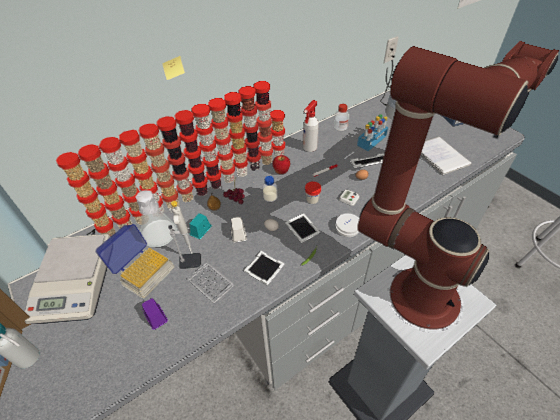

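View pics/top0.png

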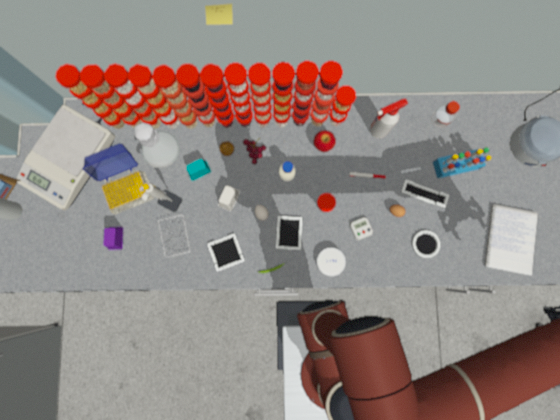

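The top view shows the marker near (368,176), bottle (288,171), trough (228,196) and timer (361,229). The flour cup is at (326,202). The holders are the square (226,252), oblong (289,232), cradle (425,194) and ring (426,243). I'll enlarge it to measure.

```bash
cat > h.py <<'E'
import numpy as np, cv2
from scipy.spatial.transform import Rotation as R
from plant import *
def cam(n):
    c=camera_info(n); q=c['rotation']; return c['intrinsics'],c['xyz'],R.from_quat([q[1],q[2],q[3],q[0]]).as_matrix()
def ray(n,uv,z):
    K,t,M=cam(n); uv=np.atleast_2d(np.asarray(uv,float))
    d=np.c_[uv,np.ones(len(uv))]@np.linalg.inv(K).T@M.T
    s=(z-t[2])/d[:,2]; return t+d*s[:,None]
def proj(n,p):
    K,t,M=cam(n); c=(np.atleast_2d(p)-t)@M@K.T; return c[:,:2]/c[:,2:]
E
python3 - <<'E'
import cv2
a=cv2.imread('pics/top0.png')
cv2.imwrite('pics/c1.png',cv2.resize(a[150:290,190:350],None,fx=5,fy=4.28*5/4.28*0.8,interpolation=cv2.INTER_CUBIC)[:600] if 0 else cv2.resize(a[155:275,190:350],None,fx=5,fy=5,interpolation=cv2.INTER_CUBIC))
cv2.imwrite('pics/c2.png',cv2.resize(a[155:275,310:470],None,fx=5,fy=5,interpolation=cv2.INTER_CUBIC))
b=cv2.imread('pics/scene0.png')
cv2.imwrite('pics/c3.png',cv2.resize(b[145:295,220:400],None,fx=4,fy=4,interpolation=cv2.INTER_CUBIC))
from h import *
print(ray('top',[[288,171],[326,202]],0))
E
```

```text
[[0.66432503 0.13255161 0.        ]
 [0.55542913 0.0063828  0.        ]]
```

View pics/c1.png

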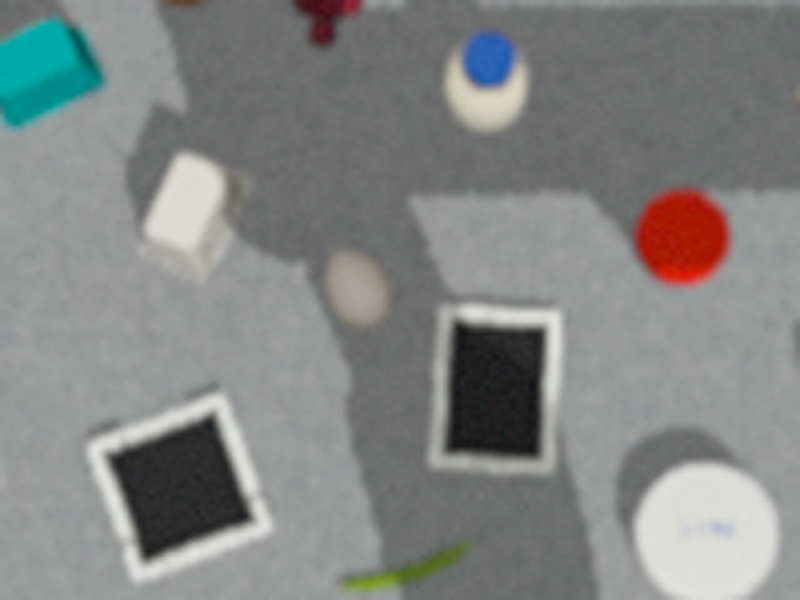

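View pics/c2.png

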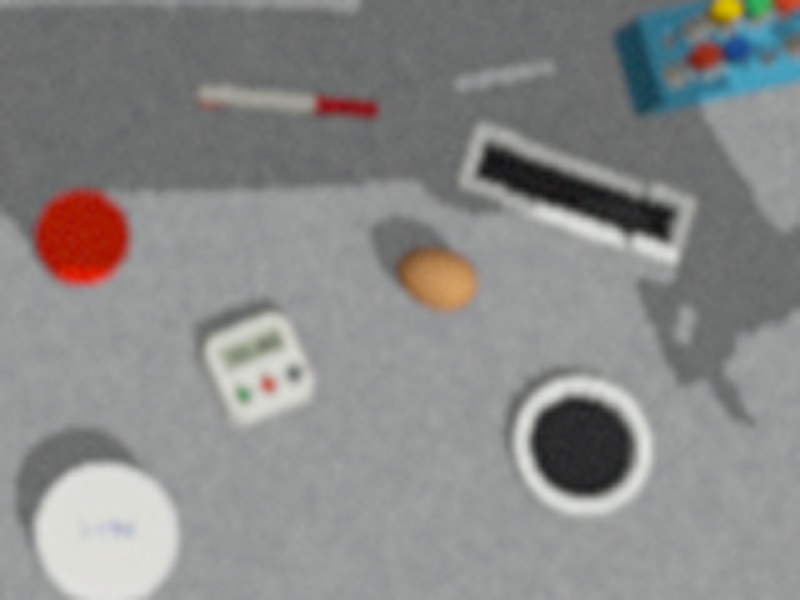

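View pics/c3.png

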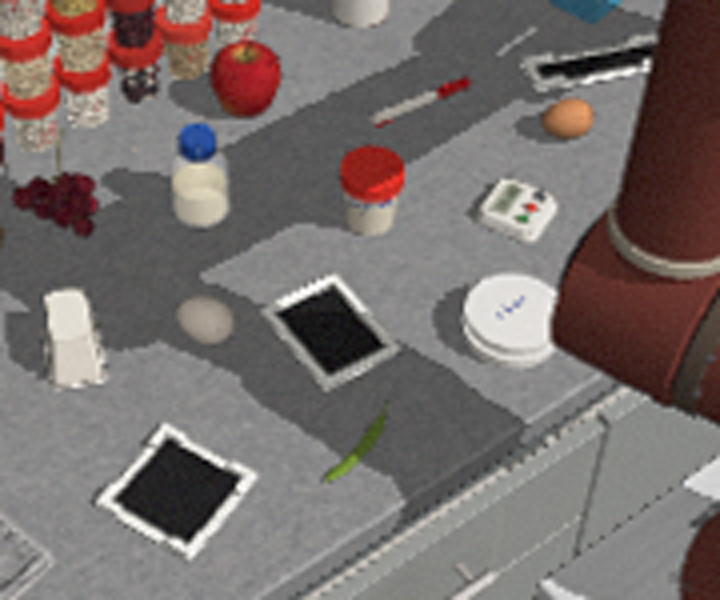

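```bash
cat > meas.py <<'E'
from h import *
a=cv2.imread('pics/top0.png'); S=6
def roi(x0,y0,x1,y1): 
    c=cv2.resize(a[y0:y1,x0:x1],None,fx=S,fy=S,interpolation=cv2.INTER_CUBIC)
    return c,lambda p:(np.asarray(p,float)+.5)/S-.5+[x0,y0]
def big(m):
    cs,_=cv2.findContours(m.astype(np.uint8),cv2.RETR_EXTERNAL,cv2.CHAIN_APPROX_NONE)
    return max(cs,key=cv2.contourArea)[:,0]
def rep(name,m,f,z,n='top'):
    c=big(m); P=ray(n,f(c),z)
    r=cv2.minAreaRect((P[:,:2]*1000).astype(np.float32)); M=cv2.moments((P[:,:2]*1000).astype(np.float32).reshape(-1,1,2))
    print(name,'rect c',np.round(r[0],1),'size',np.round(r[1],1),'ang',round(r[2],1),'centroid',np.round([M['m10']/M['m00'],M['m01']/M['m00']],1), 'eqd',round(2*np.sqrt(M['m00']/np.pi),1))
for n,b in dict(sq=(205,230,247,274),ob=(272,212,306,253),ring=(408,225,446,262),crad=(398,174,452,212)).items():
    c,f=roi(*b); g=c.max(2); rep(n+' floor',g<60,f,.003)
    hi=c.min(2); rep(n+' outer',(hi>175) if n!='x' else 0,f,.011 if n!='crad' else .013)
c,f=roi(270,150,300,185); h=c.astype(int)
rep('cap',(h[...,0]-h[...,2])>60,f,.101)
rep('body',(h.sum(2)>420)|((h[...,0]-h[...,2])>60),f,.03)
c,f=roi(310,185,345,218); h=c.astype(int); rep('cup',(h[...,2]-h[...,1])>80,f,.073)
c,f=roi(345,212,378,244); rep('timer',(c.min(2)>165),f,.014); 
c,f=roi(212,180,244,216); 
for t in(170,190,205): rep('trough top%d'%t,(c.min(2)>t),f,.056)
for t in(140,150): rep('trough all%d'%t,(c.min(2)>t),f,.028)
c,f=roi(345,168,390,182); h=c.astype(int); rep('marker',((h.min(2)>125)|((h[...,2]-h[...,1])>50)),f,.007)
E
python3 meas.py
```

```text
sq floor rect c [391.6 344.7] size [69.9 71.4] ang 20.4 centroid [392.1 344.3] eqd 76.7
sq outer rect c [391.6 343.4] size [101.6 101.5] ang 20.2 centroid [391.5 343.3] eqd 111.6
ob floor rect c [454.1 134.3] size [58.9 83.6] ang 86.2 centroid [453.1 134.5] eqd 76.7
ob outer rect c [489.6 110.2] size [90.3 49.1] ang 42.6 centroid [488.4 110.8] eqd 36.7
ring floor rect c [ 410.  -319.1] size [60.7 59.2] ang 85.4 centroid [ 410.  -319.4] eqd 59.8
ring outer rect c [ 409.5 -318.1] size [90.4 91.4] ang 85.7 centroid [ 409.7 -318.4] eqd 91.0
crad floor rect c [ 580.  -327.3] size [129.7  21.7] ang 69.0 centroid [ 580.6 -326.1] eqd 54.7
crad outer rect c [ 556.3 -323. ] size [66.4 12.1] ang 68.9 centroid [ 556.1 -323.9] eqd 28.4
cap rect c [655.5 137.7] size [30.7 34.2] ang 89.0 centroid [655.9 138. ] eqd 32.9
body rect c [656.3 136.6] size [59.9 60.5] ang 42.3 centroid [656.5 137.2] eqd 58.5
cup rect c [543.9  15.6] size [59.4 58.9] ang 43.4 centroid [543.7  15.5] eqd 59.0
timer rect c [ 463.1 -107.1] size [65.1 63.4] ang 21.9 centroid [ 463.  -107.2] eqd 69.3
trough top170 rect c [570.  335.6] size [41.5 67.8] ang 72.9 centroid [571.3 334.8] eqd 52.9
trough top190 rect c [573.2 334.5] size [34.6 56.8] ang 65.1 centroid [572.9 335.1] eqd 47.5
trough top205 rect c [573.3 334.7] size [29.9 51.8] ang 65.4 centroid [573.3 335.1] eqd 41.6
trough all140 rect c [571.  335.7] size [122.8 105. ] ang 0.5 centroid [554.6 342.3] eqd 100.3
trough all150 rect c [561.1 347.1] size [101.6  82.1] ang 0.5 centroid [556.6 342.7] eqd 80.2
marker rect c [ 648.3 -113.3] size [77.5 15.3] ang 81.6 centroid [ 648.3 -114.4] eqd 34.1
```

```bash
python3 - <<'E'
import cv2,numpy as np
a=cv2.imread('pics/top0.png'); b=cv2.imread('pics/scene0.png')
def crop(im,x,y,w,h,s,t):
    c=cv2.resize(im[y:y+h,x:x+w],None,fx=s,fy=s,interpolation=cv2.INTER_CUBIC)
    for i in range(0,w,5): cv2.putText(c,str(x+i),(i*s+s//2,8),0,.3,(0,255,0)); cv2.line(c,(i*s+s//2,10),(i*s+s//2,14),(0,255,0))
    for i in range(0,h,5): cv2.putText(c,str(y+i),(0,i*s+s//2),0,.3,(0,255,0))
    return c
cv2.imwrite('pics/t1.png',np.hstack([crop(a,212,178,38,40,10,0),crop(b,222,210,38,40,10,0)]))
cv2.imwrite('pics/m1.png',np.vstack([crop(a,345,166,50,20,15,0),crop(a,398,172,50,38,15,0)[:,:]])[:900:,:])
E
python3 -c "
import cv2;a=cv2.imread('pics/m1.png');print(a.shape);cv2.imwrite('pics/m1.png',cv2.resize(a,None,fx=.68,fy=.68))"
```

```text
(870, 750, 3)
```

View pics/t1.png

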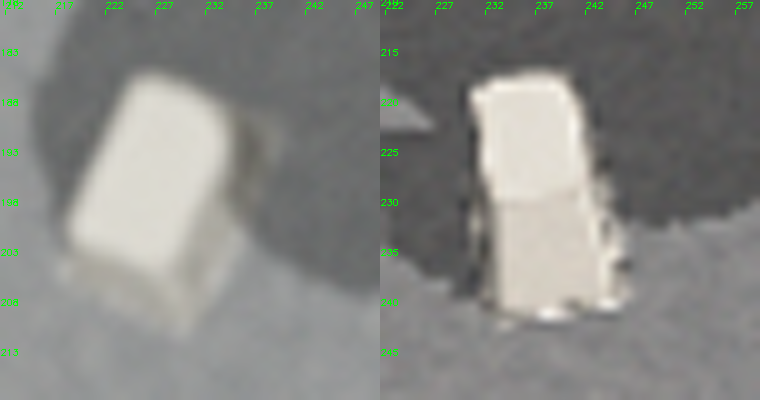

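View pics/m1.png

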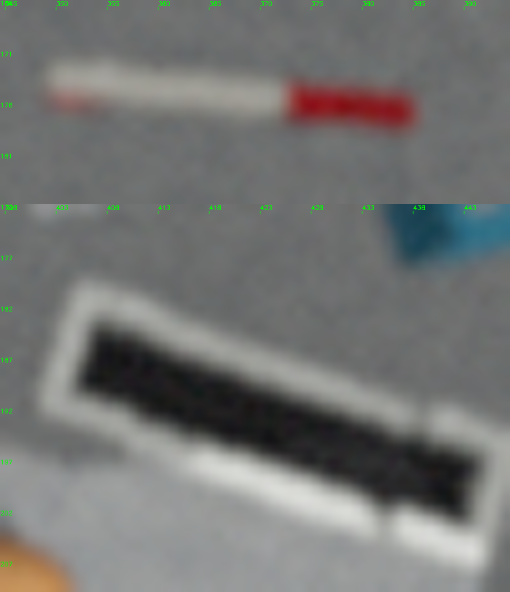

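```bash
cat > m2.py <<'E'
from h import *
T=lambda p,x0,y0,s:(np.array(p,float)/s-.5+[x0,y0])
def ang(P): d=P[1]-P[0]; return np.degrees(np.arctan2(d[1],d[0]))
p=T([[135,82],[68,225],[225,155],[165,265],[160,75],[225,110],[75,248],[160,273]],212,178,10)
P=ray('top',p,.056)
print('trough top: left',ang(P[:2]),'right',ang(P[2:4]),'top',ang(P[4:6]),'bot',ang(P[6:]))
f=T([[60,275],[185,335],[245,240],[282,130]],212,178,10); F=ray('top',f,.003); print('foot',F.round(4),ang(F[:2]),ang(F[1:3]),ang(F[2:4]))
s=T([[100,85],[110,195],[195,85],[200,185]],222-38,210,10)
s=T([[480,92],[492,198],[572,80],[588,188]],222-38,210,10); Q=ray('scene',s,.056); print('scene top',Q.round(4),ang(Q[:2]),ang(Q[2:4]),Q.mean(0))
fs=T([[500,325],[628,305]],222-38,210,10); print('scene foot',ray('scene',fs,.0))
# marker
sc=15*.68
m=T([[48,78],[412,108]],345,166,sc); M=ray('top',m,.007); print('marker',M,ang(M),M.mean(0),np.linalg.norm(M[1]-M[0]))
# cradle outer corners (rows offset 204)
c=T([[80,280-204],[515,432-204],[485,570-204],[38,412-204]],398,172,sc); C=ray('top',c,.013); print('cradle',C,ang(C[[0,1]]),ang(C[[3,2]]),C.mean(0),np.linalg.norm(C[1]-C[0]),np.linalg.norm(C[2]-C[1]))
o=T([[442,302],[563,308],[553,474],[430,466]],190,155,5); O=ray('top',o,.011); print('oblong',O,ang(O[[0,3]]),ang(O[[1,2]]),ang(O[[0,1]]),ang(O[[3,2]]),O.mean(0))
# timer
print('sc marker cradle check',proj('scene',[O.mean(0),M.mean(0)]))
E
python3 m2.py
```

```text
trough top: left 155.38578044983618 right 151.65453563548792 top -119.31968238750414 bot -107.27931247605808
foot [[0.5498 0.3719 0.003 ]
 [0.5288 0.3298 0.003 ]
 [0.5608 0.3097 0.003 ]
 [0.5983 0.2972 0.003 ]] -116.46076033734906 -32.141660447126455 -18.420479425179092
scene top [[0.5996 0.34   0.056 ]
 [0.5546 0.3618 0.056 ]
 [0.5848 0.3106 0.056 ]
 [0.5384 0.3326 0.056 ]] 154.05171402510595 154.58288682468992 [0.56936041 0.33625418 0.056     ]
scene foot [[0.54625423 0.3709977  0.        ]
 [0.52656184 0.32951482 0.        ]]
marker [[ 0.65232372 -0.07465039  0.007     ]
 [ 0.64045312 -0.19511017  0.007     ]] -95.62799374381679 [ 0.64638842 -0.13488028  0.007     ] 0.1210432571318058
cradle [[ 0.62831074 -0.26182075  0.013     ]
 [ 0.57536637 -0.40152077  0.013     ]
 [ 0.52972382 -0.38818444  0.013     ]
 [ 0.58420252 -0.24528949  0.013     ]] -110.75601390906414 -110.86934753627402 [ 0.57940086 -0.32420386  0.013     ] 0.1493961189131509 0.04755102460831867
oblong [[0.51238474 0.16936153 0.011     ]
 [0.50725056 0.08886924 0.011     ]
 [0.39735685 0.0980573  0.011     ]
 [0.40370395 0.1788772  0.011     ]] 174.9961671619706 175.2206971049298 -93.64965211660781 -94.49044284118321 [0.45517402 0.13379132 0.011     ]
sc marker cradle check [[301.87063781 225.18883074]
 [324.4704642  168.85026762]]
```

```bash
cat >> h.py <<'E'
def tool():
    s=state(); q=s['tool_rot']; M=R.from_quat([q[1],q[2],q[3],q[0]]).as_matrix(); return s,M
def show():
    s,M=tool(); print('t',round(s['time'],2),'pos',s['tool_pos'].round(4),'x ang',np.degrees(np.arctan2(M[1,0],M[0,0])).round(2),'z',M[:,2].round(3),'F',s['contact_force'].round(1),'g',round(s['gripper_width'],3),'j',s['joint_pos'].round(2))
E
python3 -c "
from h import *
show();print(tool()[1])"
```

```text
t 0.1 pos [ 0.2333 -0.5793  0.3028] x ang -68.07 z [0.928 0.374 0.   ] F [ 0.1 -0.3 -0.5] g 0.999 j [-1.31  0.05  1.61 -0.    1.48 -0.12]
[[ 3.73522799e-01 -5.01165805e-04  9.27620864e-01]
 [-9.27619181e-01  1.77832224e-03  3.73523082e-01]
 [-1.83680581e-03 -9.99998293e-01  1.99352885e-04]]
```

Call:
{"fn": "carry_out", "kwargs": {"rows": [[[0,0,0,0.3,0.5,0,85],[0,0,0,0.53,0.9,0,85],[0,0,0,0.53,0.9,0,85],[0,0,0,0.53,0.9,0,85],[0,0,0,0.53,0.9,0,85]]]}}

```text
time: 0.6
tool_pos: [0.3306, -0.4141, 0.3033]
tool_rot: [0.586, -0.586, 0.396, -0.396]
contact_force: [0.1, -0.3, 1.2]
gripper_width: 0.993
```

Call:
{"fn": "carry_out", "kwargs": {"rows": [[[0,0,0,0.54,0.92,0,85],[0,0,0,0.54,0.92,0,85],[0,0,0,0.54,0.92,0,85],[0,0,0,0.54,0.92,0,85],[0,0,0,0.54,0.92,0,85]]]}}

```text
time: 1.1
tool_pos: [0.4386, -0.23, 0.3035]
tool_rot: [0.586, -0.586, 0.396, -0.396]
contact_force: [1.3, -0.5, 0.5]
gripper_width: 0.995
```

Call:
{"fn": "carry_out", "kwargs": {"rows": [[[0,0,0,0.54,0.92,0,85],[0,0,0,0.54,0.92,0,85],[0,0,0,0.54,0.92,0,85],[0,0,0,0.54,0.92,0,85],[0,0,0,0.54,0.92,0,85]]]}}

```text
time: 1.6
tool_pos: [0.5466, -0.0459, 0.3034]
tool_rot: [-0.586, 0.586, -0.396, 0.396]
contact_force: [-0.3, -1.1, 1.2]
gripper_width: 0.994
```

Call:
{"fn": "carry_out", "kwargs": {"rows": [[[0,0,0,0.54,0.92,-0.2,85],[0,0,0,0.54,0.92,-0.3,85],[0,0,0,0.54,0.92,-0.3,85],[0,0,0,0.54,0.92,-0.3,85],[0,0,0,0.3,0.5,-0.2,85]]]}}

```text
time: 2.1
tool_pos: [0.6449, 0.1222, 0.2499]
tool_rot: [-0.586, 0.587, -0.396, 0.394]
contact_force: [0.3, -1.0, 0.1]
gripper_width: 0.994
```

Call:
{"fn": "carry_out", "kwargs": {"rows": [[[0,0,0,0.28,0.38,-0.5,85],[0,0,0,0,0,0,85]]]}}

```text
time: 2.3
tool_pos: [0.6547, 0.1363, 0.2275]
tool_rot: [-0.585, 0.588, -0.397, 0.393]
contact_force: [-0.9, -1.1, -0.6]
gripper_width: 0.995
```

```bash
python3 - <<'E'
from h import *
show()
for n in('scene','top'): cv2.imwrite(f'pics/{n}1.png',grab_frame(n))
a=cv2.imread('pics/scene1.png')[110:260,200:380]; cv2.imwrite('pics/s1.png',cv2.resize(a,None,fx=4,fy=4,interpolation=cv2.INTER_CUBIC))
E
```

```text
t 2.3 pos [0.6547 0.1363 0.2275] x ang -67.93 z [ 0.927  0.376 -0.006] F [-0.9 -1.1 -0.6] g 0.995 j [0.09 0.21 1.57 0.   1.37 1.28]
```

View pics/s1.png

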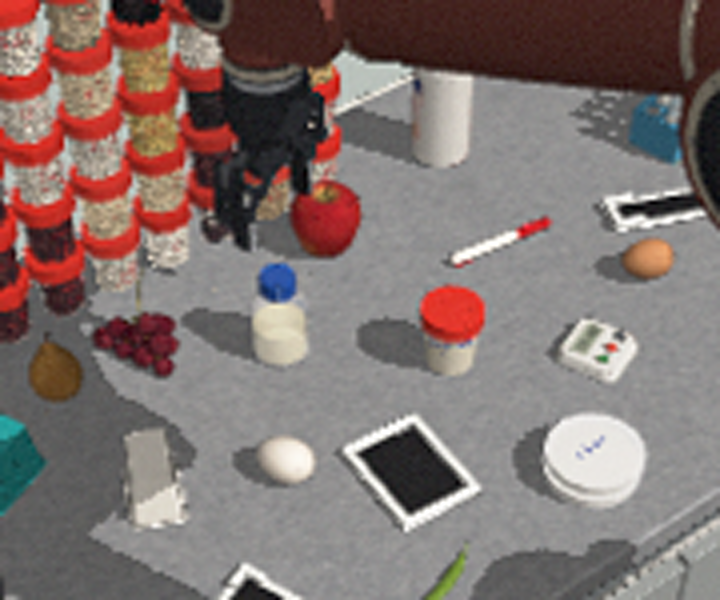

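View pics/top1.png

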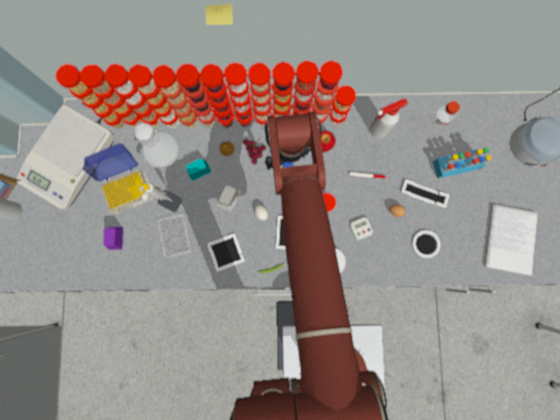

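```bash
python3 - <<'E'
from h import *
b=cv2.imread('pics/scene1.png').astype(int)
m=(b[...,0]-b[...,2])>60; m[:170]=0;m[200:]=0;m[:,:255]=0;m[:,290:]=0
v,u=np.nonzero(m); print('cap px',u.min(),u.max(),v.min(),v.max())
print(ray('scene',[[u.mean(),v.mean()]],.088), proj('scene',[[.656,.1373,.101],[.656,.1373,.069]]))
E
```

```text
cap px 265 273 176 184
[[0.65623932 0.1364838  0.088     ]] [[268.80312902 177.55638487]
 [269.18513083 183.74353147]]
```

Call:
{"fn": "carry_out", "kwargs": {"rows": [[[0,0,0,0.02,0.02,-0.6,85],[0,0,0,0,0,-0.8,85],[0,0,0,0,0,-0.8,85],[0,0,0,0,0,-0.6,85],[0,0,0,0,0,-0.2,85]]]}}

```text
time: 2.9
tool_pos: [0.655, 0.1342, 0.1096]
tool_rot: [-0.585, 0.587, -0.397, 0.395]
contact_force: [-1.2, 0.1, -0.1]
gripper_width: 0.995
```

Call:
{"fn": "carry_out", "kwargs": {"rows": [[[0,0,0,0.03,0.07,-0.1,85],[0,0,0,0,0,0,85]]]}}

```text
time: 3.1
tool_pos: [0.6586, 0.1382, 0.1094]
tool_rot: [0.586, -0.585, 0.395, -0.396]
contact_force: [-0.3, -0.4, 0.1]
gripper_width: 0.99
```

Call:
{"fn": "carry_out", "kwargs": {"rows": [[[0,0,0,0,0,0,30],[0,0,0,0,0,0,30],[0,0,0,0,0,0,30],[0,0,0,0,0,0,30],[0,0,0,0,0,0,30]]]}}

```text
time: 3.6
tool_pos: [0.6592, 0.1385, 0.1103]
tool_rot: [0.587, -0.585, 0.395, -0.397]
contact_force: [0.5, 1.1, 5.6]
gripper_width: 0.628
```

Call:
{"fn": "carry_out", "kwargs": {"rows": [[[0,0,0,0,0,0,30],[0,0,0,0,0,0,30]]]}}

```text
time: 3.8
tool_pos: [0.6592, 0.1384, 0.1103]
tool_rot: [0.587, -0.585, 0.395, -0.397]
contact_force: [-0.6, 0.4, 6.5]
gripper_width: 0.629
```

Call:
{"fn": "carry_out", "kwargs": {"rows": [[[0,0,0,0,0,0.3,30],[0,0,0,0,0,0.6,30],[0,0,0,0,0,0.8,30],[0,0,0,0,0,0.8,30],[0,0,0,0,0,0.8,30]]]}}

```text
time: 4.3
tool_pos: [0.6571, 0.1382, 0.2406]
tool_rot: [-0.586, 0.586, -0.396, 0.395]
contact_force: [0.8, -0.5, -1.6]
gripper_width: 0.624
```

```bash
python3 - <<'E'
from h import *
show()
a=grab_frame('scene')[90:240,200:380]; cv2.imwrite('pics/s2.png',cv2.resize(a,None,fx=4,fy=4,interpolation=cv2.INTER_CUBIC))
E
```

```text
t 4.3 pos [0.6571 0.1382 0.2406] x ang -68.06 z [ 0.928  0.374 -0.002] F [ 0.8 -0.5 -1.6] g 0.624 j [ 0.1   0.2   1.55 -0.    1.38  1.28]
```

View pics/s2.png

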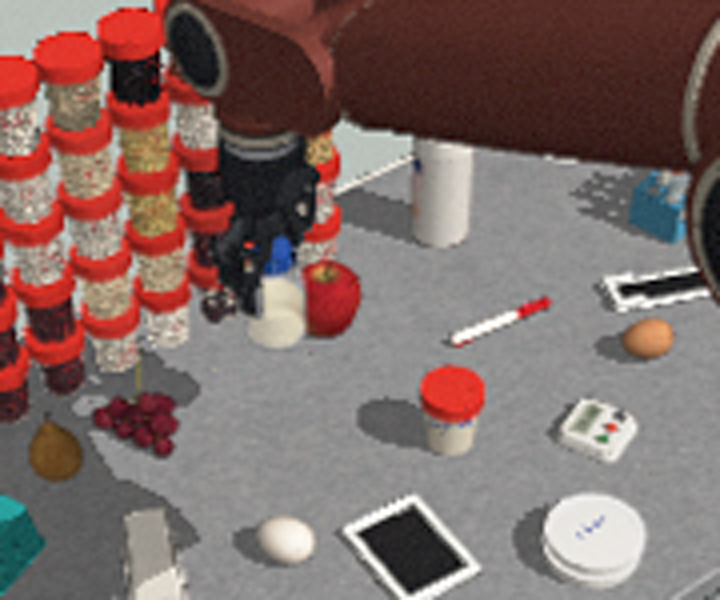

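Call:
{"fn": "carry_out", "kwargs": {"rows": [[[0,0,0,-0.25,-0.45,0.2,30],[0,0,0,-0.5,-0.9,0,30],[0,0,0,-0.5,-0.95,0,30],[0,0,0,-0.5,-0.95,0,30],[0,0,0,-0.5,-0.95,0,30]]]}}

```text
time: 4.85
tool_pos: [0.5663, -0.0308, 0.2473]
tool_rot: [-0.586, 0.586, -0.396, 0.395]
contact_force: [0.5, -0.6, -2.2]
gripper_width: 0.628
```

Call:
{"fn": "carry_out", "kwargs": {"rows": [[[0,0,0,-0.5,-0.95,0,30],[0,0,0,-0.5,-0.95,0,30],[0,0,0,-0.5,-0.95,0,30],[0,0,0,-0.5,-0.95,0,30],[0,0,0,-0.5,-0.95,0,30]]]}}

```text
time: 5.35
tool_pos: [0.4663, -0.2207, 0.2474]
tool_rot: [-0.586, 0.586, -0.396, 0.395]
contact_force: [1.1, -0.3, -2.1]
gripper_width: 0.625
```

Call:
{"fn": "carry_out", "kwargs": {"rows": [[[0,0,0,-0.5,-0.9,0,30],[0,0,0,-0.45,-0.8,-0.2,30],[0,0,0,-0.3,-0.52,-0.4,30],[0,0,0,-0.09,-0.2,-0.5,30],[0,0,0,0,0,-0.4,30]]]}}

```text
time: 5.85
tool_pos: [0.4129, -0.3174, 0.1865]
tool_rot: [0.585, -0.585, 0.397, -0.396]
contact_force: [-0.1, 1.0, -2.4]
gripper_width: 0.624
```

Call:
{"fn": "carry_out", "kwargs": {"rows": [[[0,0,0,0,0,0,30]]]}}

```text
time: 5.95
tool_pos: [0.4124, -0.3153, 0.1845]
tool_rot: [0.586, -0.585, 0.398, -0.394]
contact_force: [-0.6, 0.5, -1.9]
gripper_width: 0.628
```

```bash
python3 - <<'E'
from h import *
show()
a=grab_frame('scene')[90:240,300:480]; cv2.imwrite('pics/s3.png',cv2.resize(a,None,fx=4,fy=4,interpolation=cv2.INTER_CUBIC))
a=grab_frame('top')[170:290,360:520]; cv2.imwrite('pics/s3t.png',cv2.resize(a,None,fx=4,fy=4,interpolation=cv2.INTER_CUBIC))
E
```

```text
t 5.95 pos [ 0.4124 -0.3153  0.1845] x ang -68.12 z [ 0.928  0.373 -0.003] F [-0.6  0.5 -1.9] g 0.628 j [-0.8  -0.09  1.96  0.    1.28  0.39]
```

View pics/s3.png

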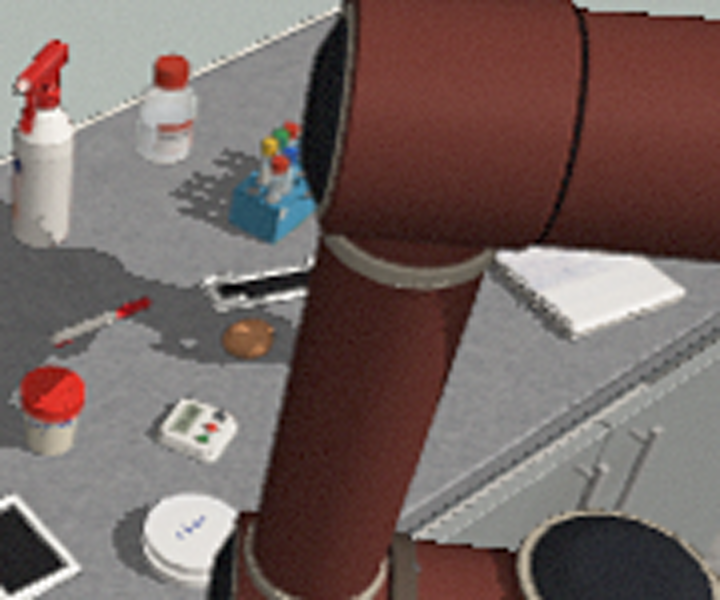

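View pics/s3t.png

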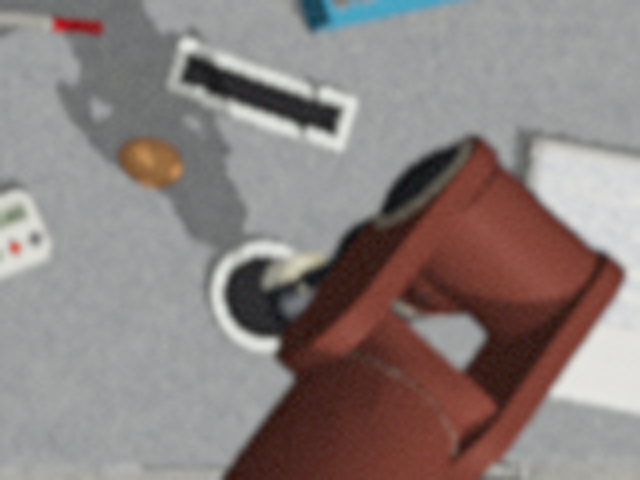

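Call:
{"fn": "carry_out", "kwargs": {"rows": [[[0,0,0,0.01,-0.05,-0.5,30],[0,0,0,0,0,-0.5,30],[0,0,0,0,0,-0.4,30],[0,0,0,0,0,-0.2,30],[0,0,0,0,0,0,30]]]}}

```text
time: 6.55
tool_pos: [0.4146, -0.3181, 0.1237]
tool_rot: [0.586, -0.586, 0.396, -0.395]
contact_force: [0.3, 0.5, -1.9]
gripper_width: 0.626
```

Call:
{"fn": "carry_out", "kwargs": {"rows": [[[0,0,0,-0.04,0,-0.15,30],[0,0,0,0,0,-0.08,30],[0,0,0,0,0,0,30]]]}}

```text
time: 6.85
tool_pos: [0.4131, -0.3185, 0.1148]
tool_rot: [-0.586, 0.586, -0.396, 0.396]
contact_force: [-0.3, -0.6, -1.8]
gripper_width: 0.624
```

Call:
{"fn": "carry_out", "kwargs": {"rows": [[[0,0,0,0,0.02,-0.04,30],[0,0,0,0,0,0,30]]]}}

```text
time: 7.05
tool_pos: [0.4132, -0.3178, 0.1133]
tool_rot: [-0.586, 0.586, -0.396, 0.396]
contact_force: [0.2, 0.2, -2.5]
gripper_width: 0.626
```

Call:
{"fn": "carry_out", "kwargs": {"rows": [[[0,0,0,0,0,-0.03,30],[0,0,0,0,0,0,30]]]}}

```text
time: 7.25
tool_pos: [0.4133, -0.318, 0.1132]
tool_rot: [-0.586, 0.586, -0.396, 0.396]
contact_force: [-2.6, 1.6, 5.5]
gripper_width: 0.627
```

Call:
{"fn": "carry_out", "kwargs": {"rows": [[[0,0,0,0,0,-0.03,30],[0,0,0,0,0,0,30]]]}}

```text
time: 7.45
tool_pos: [0.4135, -0.3182, 0.1132]
tool_rot: [-0.586, 0.586, -0.396, 0.396]
contact_force: [-5.5, 4.9, 11.1]
gripper_width: 0.623
```

Call:
{"fn": "carry_out", "kwargs": {"rows": [[[0,0,0,0,0,0.04,30],[0,0,0,0,0,0,80],[0,0,0,0,0,0,85],[0,0,0,0,0,0,85],[0,0,0,0,0,0,85]]]}}

```text
time: 7.95
tool_pos: [0.413, -0.3178, 0.1122]
tool_rot: [0.586, -0.586, 0.396, -0.396]
contact_force: [0.4, 0.8, -0.3]
gripper_width: 1.001
```

Call:
{"fn": "carry_out", "kwargs": {"rows": [[[0,0,0,0,0,0.2,85],[0,0,0,0,0,0.6,85],[0,0,0,0,0,0.9,85],[0,0,0,0,0,0.9,85],[0,0,0,0,0,0.9,85]]]}}

```text
time: 8.45
tool_pos: [0.4129, -0.3176, 0.2542]
tool_rot: [-0.586, 0.586, -0.396, 0.396]
contact_force: [0.7, -0.8, -0.3]
gripper_width: 0.995
```

Call:
{"fn": "carry_out", "kwargs": {"rows": [[[0,0,-0.5,0.15,0.5,0,85],[0,0,-1,0.23,0.96,0,85],[0,0,-1,0.23,0.96,0,85],[0,0,-1,0.23,0.96,0,85],[0,0,-1,0.23,0.96,0,85]]]}}

```text
time: 8.95
tool_pos: [0.456, -0.1427, 0.2531]
tool_rot: [0.516, -0.516, 0.483, -0.484]
contact_force: [-0.0, -0.2, -0.2]
gripper_width: 0.996
```

Call:
{"fn": "carry_out", "kwargs": {"rows": [[[0,0,-1,0.23,0.96,0,85],[0,0,-1,0.23,0.96,0,85],[0,0,-1,0.23,0.96,0,85],[0,0,-1,0.23,0.96,0,85],[0,0,-1,0.23,0.96,0,85]]]}}

```text
time: 9.45
tool_pos: [0.502, 0.0495, 0.2531]
tool_rot: [-0.425, 0.424, -0.565, 0.566]
contact_force: [1.4, -0.2, 0.1]
gripper_width: 0.995
```

```bash
python3 - <<'E'
from h import *
show()
cv2.imwrite('pics/top3.png',grab_frame('top'))
cv2.imwrite('pics/scene3.png',grab_frame('scene'))
a=cv2.imread('pics/top3.png')
cv2.imwrite('pics/c4.png',cv2.resize(a[150:290,190:460],None,fx=2.9,fy=2.9,interpolation=cv2.INTER_CUBIC))
E
```

```text
t 9.45 pos [0.502  0.0495 0.2531] x ang -106.23 z [ 0.96  -0.279  0.001] F [ 1.4 -0.2  0.1] g 0.995 j [-0.05 -0.21  1.94 -0.    1.4   1.8 ]
```

View pics/c4.png

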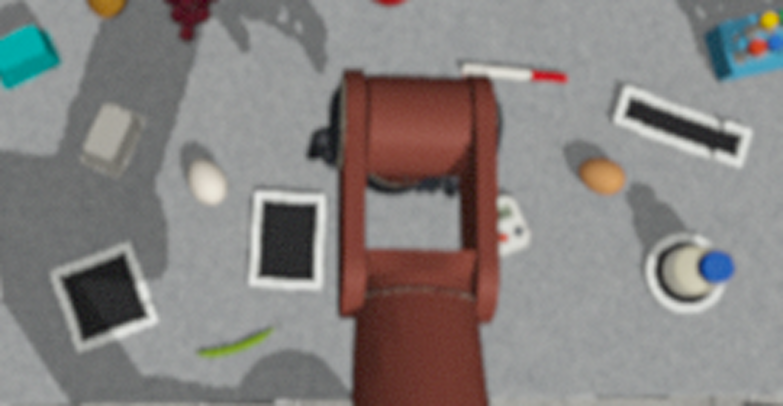

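```bash
sed "s/top0/top3/" meas.py | sed '/^for n,b/,$d' > m3.py; cat >> m3.py <<'E'
c,f=roi(272,212,305,253); rep('ob floor',c.max(2)<65,f,.003)
for t in (180,195): rep('ob outer',c.min(2)>t,f,.011)
c,f=roi(398,176,452,212); rep('crad floor',c.max(2)<65,f,.003)
for t in (180,195): rep('crad outer',c.min(2)>t,f,.013)
c,f=roi(425,230,450,250); h=c.astype(int); rep('cap',(h[...,0]-h[...,2])>60,f,.104)
c,f=roi(212,182,242,214); rep('trough',c.min(2)>135,f,.056)
E
python3 m3.py
```

```text
ob floor rect c [453.5 134. ] size [57.3 81.6] ang 85.7 centroid [453.6 133.9] eqd 75.3
ob outer rect c [452.7 134. ] size [ 85.  111.5] ang 86.0 centroid [452.7 133.9] eqd 107.2
ob outer rect c [452.9 134. ] size [ 82.7 108.8] ang 86.0 centroid [453.  133.9] eqd 104.4
crad floor rect c [ 579.  -327.5] size [128.8  20.4] ang 69.0 centroid [ 579.4 -327.8] eqd 51.7
crad outer rect c [ 584.5 -306.6] size [116.8  51.6] ang 68.4 centroid [ 585.9 -300.5] eqd 54.4
crad outer rect c [ 584.9 -306.1] size [113.   48.6] ang 68.5 centroid [ 586.2 -299. ] eqd 45.3
cap rect c [ 411.1 -316.9] size [31.9 34.9] ang 14.4 centroid [ 410.8 -317.2] eqd 33.4
trough rect c [574.6 334.7] size [37.1 60.7] ang 66.3 centroid [574.  334.8] eqd 51.0
```

Call:
{"fn": "carry_out", "kwargs": {"rows": [[[0,0,-1,0.24,0.96,0,85],[0,0,-1,0.24,0.96,0,85],[0,0,-0.2,0.24,0.96,0,85],[0,0,0,0.24,0.96,-0.3,85],[0,0,0,0.24,0.96,-0.4,85]]]}}

```text
time: 10.05
tool_pos: [0.551, 0.241, 0.2259]
tool_rot: [-0.382, 0.379, -0.595, 0.596]
contact_force: [1.7, -1.1, 0.4]
gripper_width: 0.995
```

Call:
{"fn": "carry_out", "kwargs": {"rows": [[[0,0,0,0.24,0.96,-0.4,85],[0,0,0,0.2,0.8,-0.5,85],[0,0,0,0.12,0.55,-0.5,85],[0,0,0,0,0,-0.5,85],[0,0,0,0,0,0,85]]]}}

```text
time: 10.55
tool_pos: [0.5706, 0.3315, 0.1447]
tool_rot: [0.378, -0.383, 0.596, -0.596]
contact_force: [-0.9, -0.1, -0.0]
gripper_width: 0.995
```

```bash
python3 - <<'E'
from h import *
show()
cv2.imwrite('pics/scene4.png',grab_frame('scene'))
a=cv2.imread('pics/scene4.png')
cv2.imwrite('pics/c5.png',cv2.resize(a[130:280,180:330],None,fx=4,fy=4,interpolation=cv2.INTER_CUBIC))
E
```

```text
t 10.55 pos [0.5706 0.3315 0.1447] x ang -114.82 z [ 0.908 -0.42  -0.004] F [-0.9 -0.1 -0. ] g 0.995 j [ 0.41  0.27  1.64 -0.    1.23  2.42]
```

View pics/c5.png

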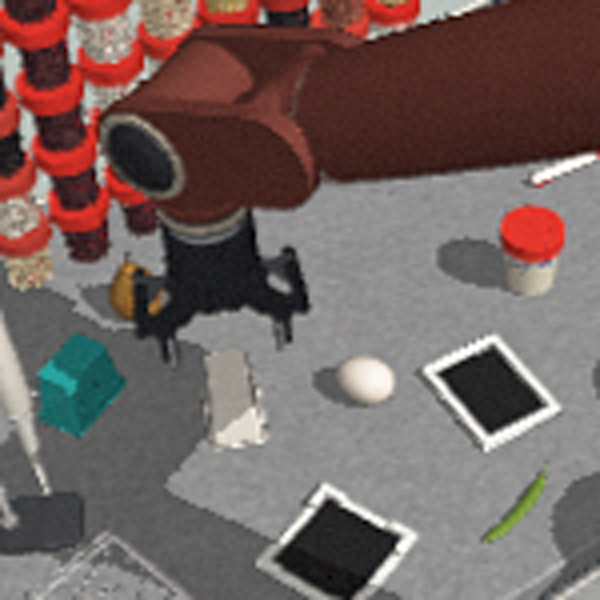

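Call:
{"fn": "carry_out", "kwargs": {"rows": [[[0,0,0,0.03,0.08,-0.4,85],[0,0,0,0,0,-0.5,85],[0,0,0,0,0,-0.4,85],[0,0,0,0,0,-0.15,85],[0,0,0,0,0,0,85]]]}}

```text
time: 11.1
tool_pos: [0.5729, 0.3349, 0.0891]
tool_rot: [0.38, -0.381, 0.596, -0.596]
contact_force: [0.2, -0.2, -0.3]
gripper_width: 0.993
```

Call:
{"fn": "carry_out", "kwargs": {"rows": [[[0,0,0,0,0,-0.08,60],[0,0,0,0,0,0,25],[0,0,0,0,0,0,25],[0,0,0,0,0,0,25],[0,0,0,0,0,0,25]]]}}

```text
time: 11.6
tool_pos: [0.574, 0.3357, 0.0881]
tool_rot: [-0.381, 0.38, -0.596, 0.596]
contact_force: [0.5, 0.5, 4.4]
gripper_width: 0.531
```

Call:
{"fn": "carry_out", "kwargs": {"rows": [[[0,0,0,0,0,0,25],[0,0,0,0,0,0,25]]]}}

```text
time: 11.8
tool_pos: [0.5741, 0.3358, 0.0881]
tool_rot: [-0.381, 0.38, -0.596, 0.596]
contact_force: [-0.5, 0.6, 5.0]
gripper_width: 0.529
```

Call:
{"fn": "carry_out", "kwargs": {"rows": [[[0,0,0,0,0,0.3,25],[0,0,0,0,0,0.7,25],[0,0,0,0,0,0.8,25],[0,0,0,0,0,0.8,25],[0,0,0.2,-0.1,-0.15,0.3,25]]]}}

```text
time: 12.3
tool_pos: [0.5707, 0.3302, 0.2074]
tool_rot: [-0.387, 0.383, -0.593, 0.593]
contact_force: [0.9, -0.1, -0.9]
gripper_width: 0.533
```

Call:
{"fn": "carry_out", "kwargs": {"rows": [[[0,0,1,-0.4,-0.7,0,25],[0,0,1,-0.5,-0.85,0,25],[0,0,1,-0.5,-0.85,0,25],[0,0,1,-0.5,-0.85,0,25],[0,0,1,-0.5,-0.85,0,25]]]}}

```text
time: 12.8
tool_pos: [0.4713, 0.1639, 0.2015]
tool_rot: [0.482, -0.484, 0.517, -0.516]
contact_force: [0.6, 0.1, -0.5]
gripper_width: 0.528
```

```bash
python3 - <<'E'
from h import *
show()
cv2.imwrite('pics/scene5.png',grab_frame('scene'))
a=cv2.imread('pics/scene5.png')
cv2.imwrite('pics/c6.png',cv2.resize(a[130:280,200:350],None,fx=4,fy=4,interpolation=cv2.INTER_CUBIC))
E
```

```text
t 12.8 pos [0.4713 0.1639 0.2015] x ang -93.85 z [ 0.998 -0.067 -0.003] F [ 0.6  0.1 -0.5] g 0.528 j [ 0.19 -0.17  2.   -0.    1.31  1.82]
```

View pics/c6.png

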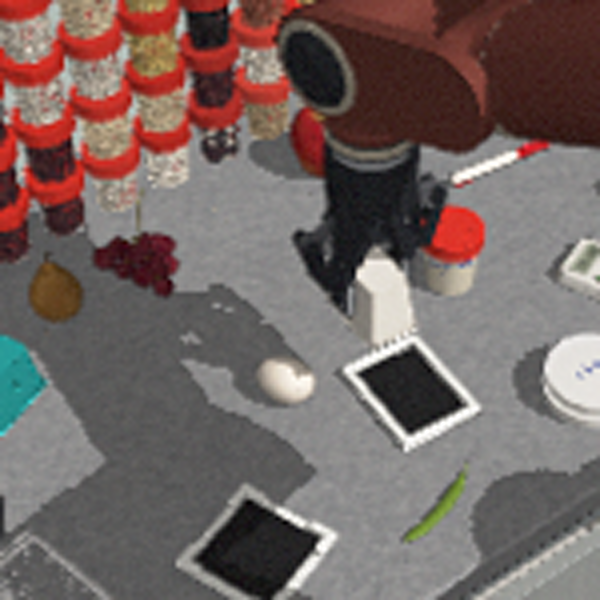

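Call:
{"fn": "carry_out", "kwargs": {"rows": [[[0,0,0,-0.3,-0.5,-0.2,25],[0,0,-0.05,-0.15,-0.24,-0.6,25],[0,0,0,0,0,-0.8,25],[0,0,0,0,0,-0.6,25],[0,0,0,0,0,-0.2,25]]]}}

```text
time: 13.35
tool_pos: [0.4523, 0.1351, 0.1032]
tool_rot: [0.479, -0.483, 0.52, -0.517]
contact_force: [-1.0, 0.3, -0.6]
gripper_width: 0.532
```

Call:
{"fn": "carry_out", "kwargs": {"rows": [[[0,0,0,0,0,0,25]]]}}

```text
time: 13.45
tool_pos: [0.4538, 0.1356, 0.1052]
tool_rot: [0.48, -0.482, 0.519, -0.517]
contact_force: [0.6, -0.4, 0.1]
gripper_width: 0.53
```

```bash
python3 - <<'E'
from h import *
show()
cv2.imwrite('pics/scene6.png',grab_frame('scene'))
a=cv2.imread('pics/scene6.png')
cv2.imwrite('pics/c7.png',cv2.resize(a[160:260,250:350],None,fx=6,fy=6,interpolation=cv2.INTER_CUBIC))
E
```

```text
t 13.45 pos [0.4538 0.1356 0.1052] x ang -94.26 z [ 0.997 -0.074 -0.004] F [ 0.6 -0.4  0.1] g 0.53 j [ 0.13 -0.09  2.11 -0.    1.13  1.78]
```

View pics/c7.png

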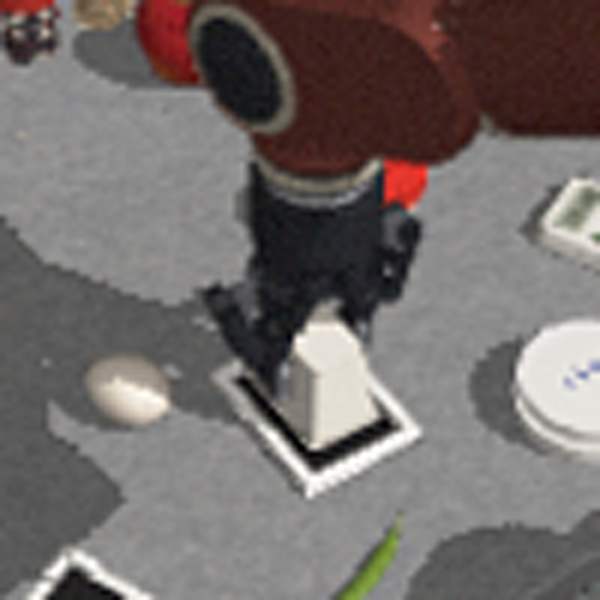

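Call:
{"fn": "carry_out", "kwargs": {"rows": [[[0,0,0,0,-0.04,-0.2,25],[0,0,0,0,0,-0.1,25],[0,0,0,0,0,-0.05,25],[0,0,0,0,0,0,25]]]}}

```text
time: 13.9
tool_pos: [0.4554, 0.1343, 0.0931]
tool_rot: [0.481, -0.481, 0.518, -0.518]
contact_force: [-0.5, 0.1, -0.5]
gripper_width: 0.532
```

Call:
{"fn": "carry_out", "kwargs": {"rows": [[[0,0,0,-0.04,0,-0.05,25],[0,0,0,0,0,0,25],[0,0,0,0,0,-0.03,25],[0,0,0,0,0,0,25]]]}}

```text
time: 14.3
tool_pos: [0.4543, 0.1344, 0.0911]
tool_rot: [-0.481, 0.481, -0.518, 0.518]
contact_force: [-3.6, 0.2, 6.0]
gripper_width: 0.528
```

Contact at the expected height; release.

Call:
{"fn": "carry_out", "kwargs": {"rows": [[[0,0,0,0,0,0.02,25],[0,0,0,0,0,0,80],[0,0,0,0,0,0,85],[0,0,0,0,0,0,85],[0,0,0,0,0,0,85]]]}}

```text
time: 14.8
tool_pos: [0.4538, 0.1342, 0.0906]
tool_rot: [0.481, -0.481, 0.518, -0.518]
contact_force: [-0.0, 0.5, -0.5]
gripper_width: 0.995
```

Call:
{"fn": "carry_out", "kwargs": {"rows": [[[0,0,0,0,0,0.3,85],[0,0,0,0,0,0.7,85],[0,0,0,0,0,0.9,85],[0,0,0,0,0,0.9,85],[0,0,0,0,0,0.5,85]]]}}

```text
time: 15.3
tool_pos: [0.4551, 0.1345, 0.2273]
tool_rot: [-0.483, 0.479, -0.517, 0.519]
contact_force: [0.3, 0.5, -0.1]
gripper_width: 0.993
```

Call:
{"fn": "carry_out", "kwargs": {"rows": [[[0,0,0.5,0,-0.5,0,85],[0,0,1,0.03,-0.9,0,85],[0,0,1,0.03,-0.9,0,85],[0,0,1,0.03,-0.9,0,85],[0,0,1,0.03,-0.9,0,85]]]}}

```text
time: 15.8
tool_pos: [0.4586, -0.0311, 0.2238]
tool_rot: [0.557, -0.557, 0.435, -0.436]
contact_force: [0.0, -0.4, -0.9]
gripper_width: 0.996
```

```bash
python3 - <<'E'
from h import *
show()
cv2.imwrite('pics/scene7.png',grab_frame('scene'));cv2.imwrite('pics/top7.png',grab_frame('top'))
a=cv2.imread('pics/scene4.png');b=cv2.imread('pics/top7.png');z=lambda a,x,y,w,h,s:cv2.resize(a[y:y+h,x:x+w],None,fx=s,fy=s,interpolation=cv2.INTER_CUBIC)
cv2.imwrite('pics/c8.png',np.hstack([z(a,330,180,40,40,10),z(b,190,185,120,120,3.3333)]))
for t in(150,170,190):
    c=z(a,335,185,30,32,8); m=(c.min(2)>t).astype(np.uint8); m=cv2.morphologyEx(m,cv2.MORPH_CLOSE,np.ones((41,41)))
    k=max(cv2.findContours(m,0,1)[0],key=cv2.contourArea)[:,0]; P=ray('scene',(k+.5)/8-.5+[335,185],.012)[:,:2]*1000
    print(cv2.minAreaRect(P.astype(np.float32)))
c=z(b,270,210,40,46,8); h=c.astype(int);m=(c.min(2)>190); print(np.argwhere(m).mean(0)[::-1]/8-.5+[270,210])
E
```

```text
t 15.8 pos [ 0.4586 -0.0311  0.2238] x ang -76.08 z [0.971 0.241 0.001] F [ 0.  -0.4 -0.9] g 0.996 j [-0.23 -0.3   2.07  0.    1.37  1.1 ]
((445.5852966308594, -91.43311309814453), (116.13184356689453, 171.14642333984375), 53.13618087768555)
((458.89886474609375, -102.2928237915039), (67.53083801269531, 71.62612915039062), 21.05575180053711)
((458.9729919433594, -102.29159545898438), (65.05728912353516, 67.82518768310547), 21.286636352539062)
[290.21635331 233.91847271]
```

View pics/c8.png

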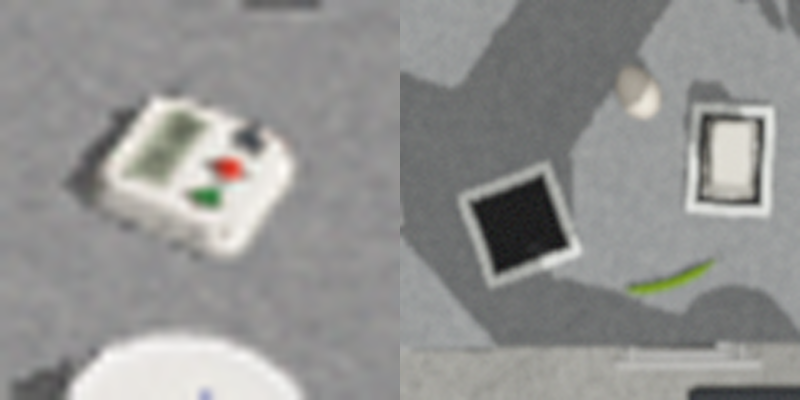

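View pics/scene7.png

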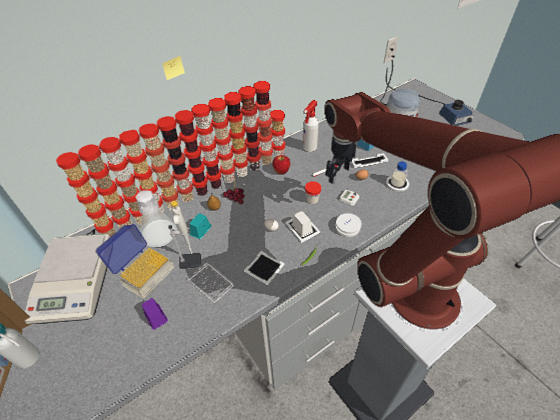

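Call:
{"fn": "carry_out", "kwargs": {"rows": [[[0,0,1,0.03,-0.9,-0.2,85],[0,0,0.9,0.05,-0.7,-0.7,85],[0,0,0,0.03,-0.31,-0.9,85],[0,0,0,0,0,-0.9,85],[0,0,0,0,0,-0.5,85]]]}}

```text
time: 16.4
tool_pos: [0.4617, -0.1054, 0.0923]
tool_rot: [-0.583, 0.584, -0.401, 0.398]
contact_force: [0.4, -0.2, 0.2]
gripper_width: 0.996
```

Call:
{"fn": "carry_out", "kwargs": {"rows": [[[0,0,0,0,0,0,85]]]}}

```text
time: 16.5
tool_pos: [0.4608, -0.1047, 0.0917]
tool_rot: [-0.583, 0.584, -0.401, 0.396]
contact_force: [-0.8, 0.0, 0.7]
gripper_width: 0.997
```

```bash
python3 - <<'E'
from h import *
show()
cv2.imwrite('pics/scene8.png',grab_frame('scene'));cv2.imwrite('pics/top8.png',grab_frame('top'))
a=cv2.imread('pics/scene8.png');b=cv2.imread('pics/top8.png');z=lambda a,x,y,w,h,s:cv2.resize(a[y:y+h,x:x+w],None,fx=s,fy=s,interpolation=cv2.INTER_CUBIC)
cv2.imwrite('pics/c9.png',np.hstack([z(a,315,150,60,60,6.6667),z(b,330,200,60,60,6.6667)]))
E
```

```text
t 16.5 pos [ 0.4608 -0.1047  0.0917] x ang -68.69 z [ 0.932  0.364 -0.005] F [-0.8  0.   0.7] g 0.997 j [-0.38 -0.07  2.12  0.    1.1   0.82]
```

View pics/c9.png

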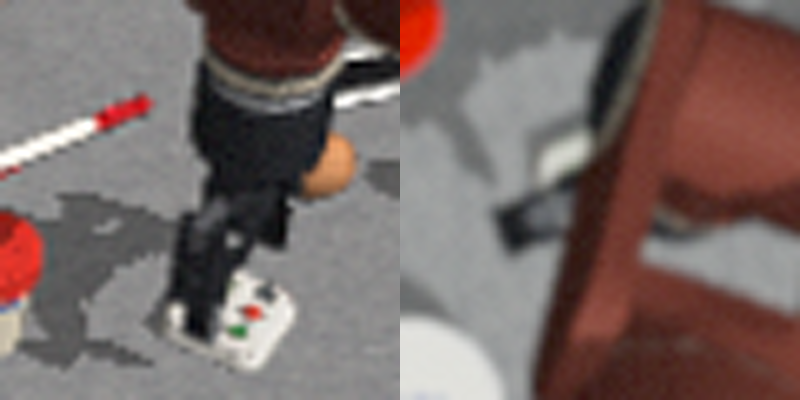

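Call:
{"fn": "carry_out", "kwargs": {"rows": [[[0,0,0,0.06,-0.07,-0.2,85],[0,0,0,0,0,-0.1,85],[0,0,0,0,0,0,85]]]}}

```text
time: 16.9
tool_pos: [0.4657, -0.109, 0.0829]
tool_rot: [0.584, -0.584, 0.399, -0.399]
contact_force: [0.0, -0.6, -0.3]
gripper_width: 0.993
```

Call:
{"fn": "carry_out", "kwargs": {"rows": [[[0,0,0,-0.04,0.03,-0.1,85],[0,0,0,0,0,-0.05,85],[0,0,0,0,0,0,85]]]}}

```text
time: 17.2
tool_pos: [0.4635, -0.1076, 0.0763]
tool_rot: [-0.584, 0.584, -0.399, 0.399]
contact_force: [-0.2, 0.1, -0.4]
gripper_width: 0.995
```

Call:
{"fn": "carry_out", "kwargs": {"rows": [[[0,0,0,0,0,-0.1,85],[0,0,0,0,0,0,85]]]}}

```text
time: 17.4
tool_pos: [0.4635, -0.1076, 0.0722]
tool_rot: [-0.584, 0.584, -0.399, 0.399]
contact_force: [-0.5, 0.9, 0.4]
gripper_width: 0.998
```

```bash
python3 - <<'E'
from h import *
show()
a=grab_frame('scene');z=lambda a,x,y,w,h,s:cv2.resize(a[y:y+h,x:x+w],None,fx=s,fy=s,interpolation=cv2.INTER_CUBIC)
cv2.imwrite('pics/c10.png',z(a,325,170,50,45,12))
E
```

```text
t 17.4 pos [ 0.4635 -0.1076  0.0722] x ang -68.67 z [ 0.931  0.364 -0.001] F [-0.5  0.9  0.4] g 0.998 j [-0.38 -0.03  2.12  0.    1.05  0.81]
```

View pics/c10.png

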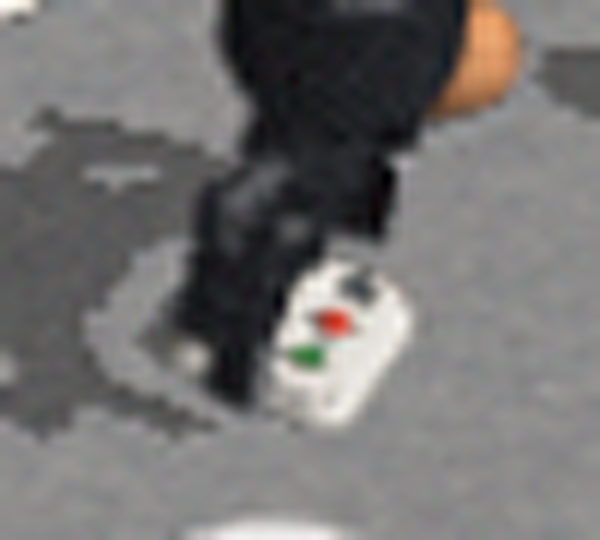

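Call:
{"fn": "carry_out", "kwargs": {"rows": [[[0,0,0,0,0,-0.05,85],[0,0,0,0,0,0,72],[0,0,0,0,0,0,72],[0,0,0,0,0,0,72]]]}}

```text
time: 17.85
tool_pos: [0.4639, -0.1078, 0.0708]
tool_rot: [0.584, -0.584, 0.399, -0.399]
contact_force: [-0.0, -0.2, -0.6]
gripper_width: 0.839
```

Call:
{"fn": "carry_out", "kwargs": {"rows": [[[0,0,0,0,0,0,50],[0,0,0,0,0,0,50],[0,0,0,0,0,0,50],[0,0,0,0,0,0,50]]]}}

```text
time: 18.25
tool_pos: [0.4647, -0.1081, 0.0717]
tool_rot: [0.584, -0.584, 0.398, -0.399]
contact_force: [-1.0, -0.2, 5.5]
gripper_width: 0.704
```

```bash
python3 - <<'E'
from h import *
show()
a=grab_frame('scene');z=lambda a,x,y,w,h,s:cv2.resize(a[y:y+h,x:x+w],None,fx=s,fy=s,interpolation=cv2.INTER_CUBIC)
cv2.imwrite('pics/c11.png',z(a,325,170,50,45,12))
E
```

```text
t 18.25 pos [ 0.4647 -0.1081  0.0717] x ang -68.67 z [0.931 0.364 0.001] F [-1.  -0.2  5.5] g 0.704 j [-0.38 -0.03  2.12  0.    1.05  0.81]
```

View pics/c11.png

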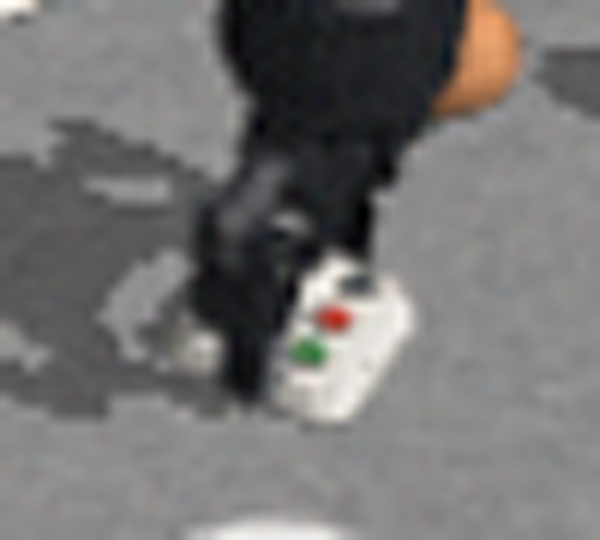

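Call:
{"fn": "carry_out", "kwargs": {"rows": [[[0,0,0,0,0,0,50],[0,0,0,0,0,0,50]]]}}

```text
time: 18.5
tool_pos: [0.4646, -0.1081, 0.0717]
tool_rot: [0.584, -0.584, 0.398, -0.399]
contact_force: [-0.1, -0.5, 5.5]
gripper_width: 0.703
```

Call:
{"fn": "carry_out", "kwargs": {"rows": [[[0,0,0,0,0,0.2,50],[0,0,0,0,0,0.3,50],[0,0,0,0,0,0.4,50],[0,0,0,0,0,0.5,50],[0,0,0,0,0,0.2,50]]]}}

```text
time: 19.0
tool_pos: [0.4648, -0.1081, 0.1372]
tool_rot: [0.584, -0.584, 0.398, -0.4]
contact_force: [0.7, 0.4, -0.2]
gripper_width: 0.706
```

```bash
python3 - <<'E'
from h import *
show()
a=grab_frame('scene');z=lambda a,x,y,w,h,s:cv2.resize(a[y:y+h,x:x+w],None,fx=s,fy=s,interpolation=cv2.INTER_CUBIC)
cv2.imwrite('pics/c12.png',z(a,315,150,65,60,10))
E
```

```text
t 19.0 pos [ 0.4648 -0.1081  0.1372] x ang -68.66 z [0.931 0.364 0.003] F [ 0.7  0.4 -0.2] g 0.706 j [-0.38 -0.14  2.09  0.    1.19  0.81]
```

View pics/c12.png

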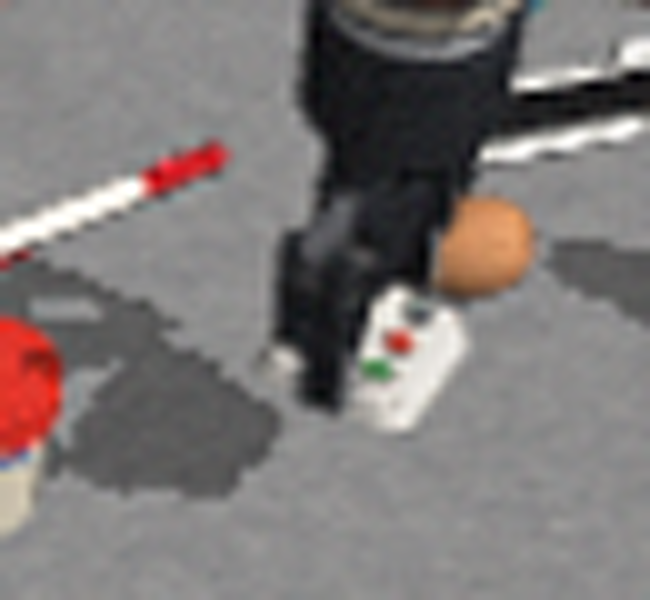

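Call:
{"fn": "carry_out", "kwargs": {"rows": [[[0,0,0,0,0.1,0.6,50],[0,0,0,-0.1,0.4,0.7,50],[0,0,0,-0.15,0.9,0.3,50],[0,0,0,-0.15,0.95,0,50],[0,0,0,-0.15,0.95,0,50]]]}}

```text
time: 19.55
tool_pos: [0.4415, 0.0253, 0.1989]
tool_rot: [0.584, -0.583, 0.399, -0.399]
contact_force: [0.4, 0.6, -0.3]
gripper_width: 0.706
```

Call:
{"fn": "carry_out", "kwargs": {"rows": [[[0,0,0,-0.15,0.95,0,50],[0,0,0,-0.15,0.95,0,50],[0,0,0,-0.15,0.95,0,50],[0,0,0,-0.15,0.95,0,50],[0,0,0,-0.15,0.95,0,50]]]}}

```text
time: 20.05
tool_pos: [0.4109, 0.2156, 0.198]
tool_rot: [-0.584, 0.584, -0.399, 0.399]
contact_force: [0.4, -0.0, -0.8]
gripper_width: 0.708
```

Call:
{"fn": "carry_out", "kwargs": {"rows": [[[0,0,-0.25,-0.15,0.95,0,50],[0,0,0,-0.15,0.95,0,50],[0,0,0,-0.1,0.8,-0.3,50],[0,0,0,-0.08,0.5,-0.6,50],[0,0,0,0,0,-0.7,50]]]}}

```text
time: 20.55
tool_pos: [0.3924, 0.3448, 0.1346]
tool_rot: [0.582, -0.58, 0.403, -0.403]
contact_force: [-0.1, -0.4, -1.1]
gripper_width: 0.704
```

Call:
{"fn": "carry_out", "kwargs": {"rows": [[[0,0,0,0,0,-0.7,50],[0,0,0,0,0,-0.2,50],[0,0,0,0,0,0,50]]]}}

```text
time: 20.85
tool_pos: [0.3915, 0.3414, 0.0968]
tool_rot: [-0.579, 0.582, -0.404, 0.403]
contact_force: [0.2, -0.4, -0.1]
gripper_width: 0.707
```

```bash
python3 - <<'E'
from h import *
show()
a=grab_frame('scene');z=lambda a,x,y,w,h,s:cv2.resize(a[y:y+h,x:x+w],None,fx=s,fy=s,interpolation=cv2.INTER_CUBIC)
cv2.imwrite('pics/c13.png',z(a,235,220,65,60,10))
E
```

```text
t 20.85 pos [0.3915 0.3414 0.0968] x ang -69.67 z [ 0.938  0.347 -0.004] F [ 0.2 -0.4 -0.1] g 0.707 j [ 0.57  0.03  2.01 -0.    1.11  1.79]
```

View pics/c13.png

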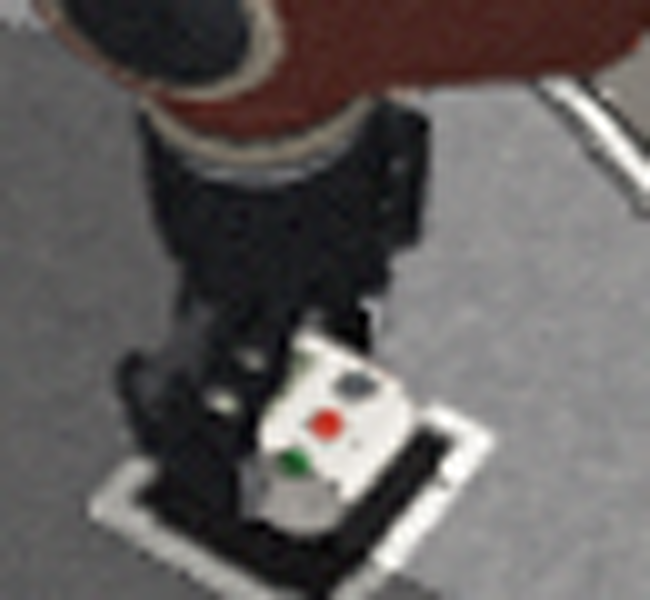

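Call:
{"fn": "carry_out", "kwargs": {"rows": [[[0,0,0,0.01,0.06,-0.2,50],[0,0,0,0,0,-0.15,50],[0,0,0,0,0,0,50]]]}}

```text
time: 21.2
tool_pos: [0.393, 0.3445, 0.0845]
tool_rot: [-0.58, 0.581, -0.404, 0.404]
contact_force: [0.1, -0.9, 0.2]
gripper_width: 0.704
```

Call:
{"fn": "carry_out", "kwargs": {"rows": [[[0,0,0,-0.02,-0.02,-0.12,50],[0,0,0,0,0,-0.05,50],[0,0,0,0,0,0,50]]]}}

```text
time: 21.5
tool_pos: [0.392, 0.3437, 0.0775]
tool_rot: [-0.58, 0.581, -0.404, 0.404]
contact_force: [-0.2, -0.2, -1.8]
gripper_width: 0.708
```

Call:
{"fn": "carry_out", "kwargs": {"rows": [[[0,0,0,0,0,-0.06,50],[0,0,0,0,0,0,50]]]}}

```text
time: 21.7
tool_pos: [0.3921, 0.3438, 0.0753]
tool_rot: [-0.58, 0.581, -0.404, 0.404]
contact_force: [-0.0, 0.4, -0.2]
gripper_width: 0.7
```

Call:
{"fn": "carry_out", "kwargs": {"rows": [[[0,0,0,0,0,-0.03,50],[0,0,0,0,0,0,50]]]}}

```text
time: 21.9
tool_pos: [0.3924, 0.344, 0.0747]
tool_rot: [0.581, -0.58, 0.404, -0.404]
contact_force: [0.0, -1.4, 1.9]
gripper_width: 0.711
```

Seated (0.0747, as predicted). Release and check before lifting far.

Call:
{"fn": "carry_out", "kwargs": {"rows": [[[0,0,0,0,0,0,70],[0,0,0,0,0,0,80],[0,0,0,0,0,0,80],[0,0,0,0,0,0,80]]]}}

```text
time: 22.3
tool_pos: [0.3922, 0.3438, 0.0742]
tool_rot: [-0.58, 0.58, -0.404, 0.404]
contact_force: [-0.0, 0.3, 0.1]
gripper_width: 0.939
```

Call:
{"fn": "carry_out", "kwargs": {"rows": [[[0,0,0,0,0,0.3,80],[0,0,0,0,0,0.7,80],[0,0,0,0,0,0.9,80],[0,0,0,0,0,0.9,80],[0,0,0,0,-0.2,0.7,60]]]}}

```text
time: 22.8
tool_pos: [0.3927, 0.3366, 0.218]
tool_rot: [0.582, -0.579, 0.403, -0.404]
contact_force: [0.3, 0.2, -0.0]
gripper_width: 0.79
```

Call:
{"fn": "carry_out", "kwargs": {"rows": [[[0,0,0.5,0.3,-0.5,0.1,40],[0,0,1,0.4,-0.74,0,40],[0,0,1,0.4,-0.74,0,40],[0,0,1,0.4,-0.74,0,40],[0,0,1,0.4,-0.74,0,40]]]}}

```text
time: 23.3
tool_pos: [0.4688, 0.1963, 0.2195]
tool_rot: [0.637, -0.637, 0.307, -0.308]
contact_force: [-0.2, 1.0, -0.1]
gripper_width: 0.469
```

Call:
{"fn": "carry_out", "kwargs": {"rows": [[[0,0,1,0.4,-0.74,0,40],[0,0,1,0.4,-0.74,0,40],[0,0,1,0.4,-0.74,0,40],[0,0,1,0.4,-0.74,0,40],[0,0,1,0.4,-0.74,0,40]]]}}

```text
time: 23.8
tool_pos: [0.5488, 0.0481, 0.2194]
tool_rot: [0.681, -0.68, 0.192, -0.192]
contact_force: [0.3, 0.7, 0.1]
gripper_width: 0.465
```

```bash
python3 - <<'E'
from h import *
show()
cv2.imwrite('pics/scene9.png',grab_frame('scene'));cv2.imwrite('pics/top9.png',grab_frame('top'))
a=cv2.imread('pics/scene9.png');b=cv2.imread('pics/top9.png');z=lambda a,x,y,w,h,s:cv2.resize(a[y:y+h,x:x+w],None,fx=s,fy=s,interpolation=cv2.INTER_CUBIC)
cv2.imwrite('pics/c14.png',np.vstack([np.hstack([z(a,235,170,90,75,4.4444),z(a,305,145,90,75,4.4444)]),z(b,190,160,280,90,2.857)[:,:800]]))
E
```

```text
t 23.8 pos [0.5488 0.0481 0.2194] x ang -31.51 z [0.523 0.853 0.001] F [0.3 0.7 0.1] g 0.465 j [-0.05 -0.06  1.87  0.    1.33  0.5 ]
```

View pics/c14.png

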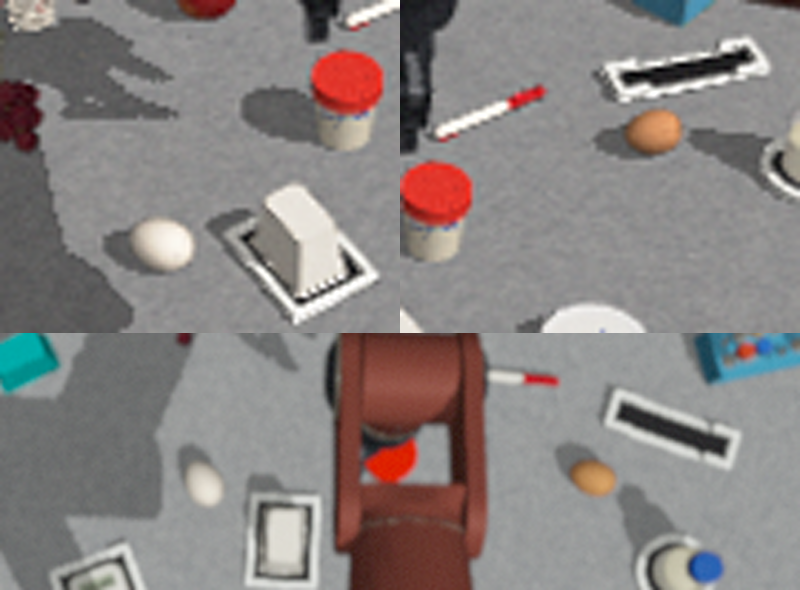

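```bash
cat > m4.py <<'E'
from h import *
a=cv2.imread('pics/scene9.png');S=8
x0,y0=310,160; c=cv2.resize(a[y0:182,x0:342],None,fx=S,fy=S,interpolation=cv2.INTER_CUBIC).astype(int)
m=(((c.min(2)>170)|((c[...,2]-c[...,1])>60))).astype(np.uint8); m[:, :6*S][:8*S]=0
n,l,st,_=cv2.connectedComponentsWithStats(m)
for i in range(1,n):
    if st[i,4]>300:
        yx=np.argwhere(l==i)[:,::-1]; P=ray('scene',(yx+.5)/S-.5+[x0,y0],.007)[:,:2]*1000
        r=cv2.minAreaRect(P.astype(np.float32)); print(st[i],np.round(r[0],1),np.round(r[1],1),round(r[2],1),P.mean(0).round(1))
b=cv2.imread('pics/top9.png'); x0,y0=398,176
c=cv2.resize(b[y0:212,x0:452],None,fx=S,fy=S,interpolation=cv2.INTER_CUBIC)
for nm,m,z in(('floor',c.max(2)<70,.003),('outer',c.min(2)>170,.013)):
    m=m.astype(np.uint8)
    if nm=='outer': m=cv2.morphologyEx(m,cv2.MORPH_CLOSE,np.ones((35,35)))
    k=max(cv2.findContours(m,0,1)[0],key=cv2.contourArea)[:,0]; P=ray('top',(k+.5)/S-.5+[x0,y0],z)[:,:2]*1000
    r=cv2.minAreaRect(P.astype(np.float32)); print(nm,np.round(r[0],1),np.round(r[1],1),round(r[2],1))
# red-cap part + white part of top1 image (full marker)
b=cv2.imread('pics/top1.png'); x0,y0=345,168
c=cv2.resize(b[y0:184,x0:392],None,fx=S,fy=S,interpolation=cv2.INTER_CUBIC).astype(int)
m=((c.min(2)>165)|((c[...,2]-c[...,1])>60)).astype(np.uint8)
k=max(cv2.findContours(m,0,1)[0],key=cv2.contourArea)[:,0]; P=ray('top',(k+.5)/S-.5+[x0,y0],.007)[:,:2]*1000
r=cv2.minAreaRect(P.astype(np.float32)); print('mk top',np.round(r[0],1),np.round(r[1],1),round(r[2],1))
E
python3 m4.py
```

```text
[  25   34  199   92 4478] [ 642.1 -134.4] [123.3  18.4] 84.0 [ 641.9 -134.7]
floor [ 578.9 -327.6] [129.4  21.1] 69.0
outer [ 576.2 -327.9] [163.2  55.1] 69.2
mk top [ 645.6 -113.6] [79.  16.3] 82.8
```

```bash
python3 - <<'E'
from h import *
a=cv2.imread('pics/scene9.png');S=8;x0,y0=436-305+305-0,150
x0,y0=436-90,150
x0=436;x0=345+0
c=cv2.resize(a[148:172,434-85:392+85],None,fx=1,fy=1)
x0,y0=348,150
c=cv2.resize(a[y0:170,x0:394],None,fx=S,fy=S,interpolation=cv2.INTER_CUBIC)
for t in(175,195):
    m=(c.min(2)>t).astype(np.uint8); m=cv2.morphologyEx(m,cv2.MORPH_CLOSE,np.ones((25,25)))
    k=max(cv2.findContours(m,0,1)[0],key=cv2.contourArea)[:,0]; P=ray('scene',(k+.5)/S-.5+[x0,y0],.010)[:,:2]*1000
    r=cv2.minAreaRect(P.astype(np.float32)); print(np.round(r[0],1),np.round(r[1],1),round(r[2],1))
m=(c.max(2)<75).astype(np.uint8);k=max(cv2.findContours(m,0,1)[0],key=cv2.contourArea)[:,0]; P=ray('scene',(k+.5)/S-.5+[x0,y0],.003)[:,:2]*1000
r=cv2.minAreaRect(P.astype(np.float32)); print(np.round(r[0],1),np.round(r[1],1),round(r[2],1))
cv2.imwrite('pics/c15.png',c)
E
```

```text
[ 572.5 -321.6] [159.6  62.2] 69.1
[ 572.2 -321.3] [157.3  59.2] 69.2
[ 575.9 -328.2] [132.8  26.6] 69.1
```

View pics/c15.png

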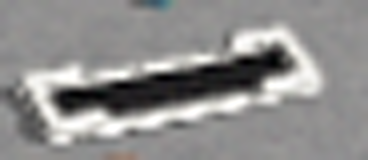

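Call:
{"fn": "carry_out", "kwargs": {"rows": [[[0,0,1,0.45,-0.8,0,40],[0,0,1,0.45,-0.85,0,40],[0,0,1,0.45,-0.85,-0.2,40],[0,0,1,0.45,-0.85,-0.4,40],[0,0,1,0.35,-0.8,-0.5,40]]]}}

```text
time: 24.4
tool_pos: [0.6357, -0.1174, 0.1759]
tool_rot: [-0.703, 0.704, -0.07, 0.072]
contact_force: [0.5, 0.4, 0.7]
gripper_width: 0.471
```

Call:
{"fn": "carry_out", "kwargs": {"rows": [[[0,0,1,0.2,-0.4,-0.5,40],[0,0,0.4,0.03,-0.03,-0.5,40],[0,0,0,0,0,-0.3,40],[0,0,0,0,0,0,40]]]}}

```text
time: 24.8
tool_pos: [0.642, -0.1325, 0.1202]
tool_rot: [0.707, -0.706, 0.039, -0.036]
contact_force: [-0.3, -0.2, -0.1]
gripper_width: 0.463
```

```bash
python3 - <<'E'
from h import *
show()
a=grab_frame('scene');z=lambda a,x,y,w,h,s:cv2.resize(a[y:y+h,x:x+w],None,fx=s,fy=s,interpolation=cv2.INTER_CUBIC)
cv2.imwrite('pics/c16.png',z(a,290,120,75,68,8))
E
```

```text
t 24.8 pos [ 0.642  -0.1325  0.1202] x ang -6.09 z [0.106 0.994 0.001] F [-0.3 -0.2 -0.1] g 0.463 j [-0.32  0.29  1.66  0.    1.19 -0.21]
```

View pics/c16.png

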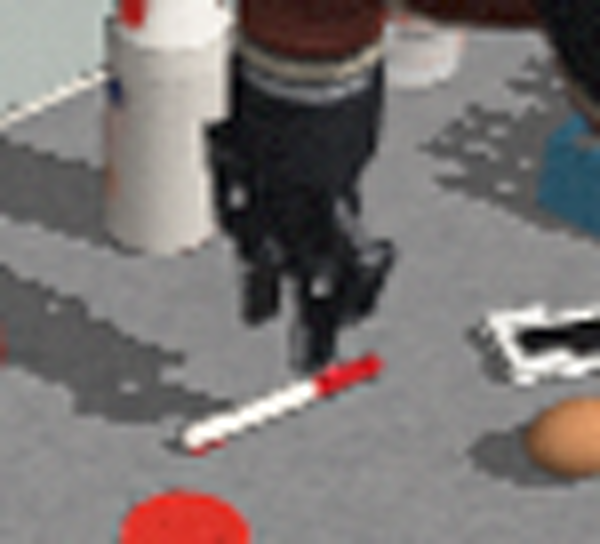

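Call:
{"fn": "carry_out", "kwargs": {"rows": [[[0,0,0,0.04,-0.05,-0.3,40],[0,0,0,0,0,-0.3,40],[0,0,0,0,0,-0.2,40],[0,0,0,0,0,0,40]]]}}

```text
time: 25.25
tool_pos: [0.6438, -0.1352, 0.0882]
tool_rot: [0.706, -0.706, 0.039, -0.036]
contact_force: [-0.2, 0.0, 0.2]
gripper_width: 0.466
```

```bash
python3 - <<'E'
from h import *
show()
a=grab_frame('scene');z=lambda a,x,y,w,h,s:cv2.resize(a[y:y+h,x:x+w],None,fx=s,fy=s,interpolation=cv2.INTER_CUBIC)
cv2.imwrite('pics/c17.png',z(a,300,145,50,40,12))
E
```

```text
t 25.25 pos [ 0.6438 -0.1352  0.0882] x ang -6.07 z [0.106 0.994 0.001] F [-0.2  0.   0.2] g 0.466 j [-0.32  0.34  1.67  0.    1.14 -0.21]
```

View pics/c17.png

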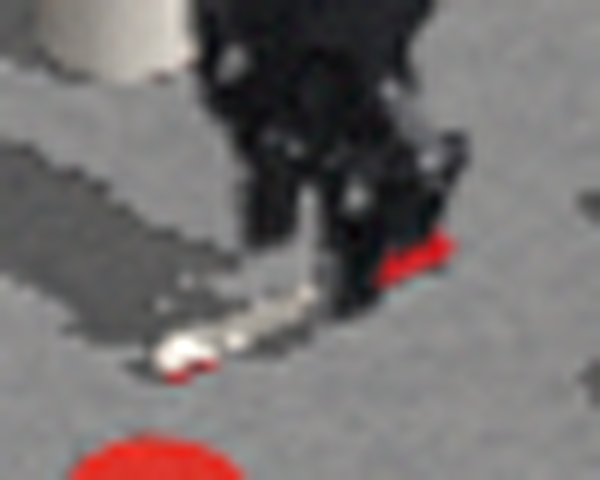

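Call:
{"fn": "carry_out", "kwargs": {"rows": [[[0,0,0,0,0,-0.15,40],[0,0,0,0,0,-0.1,40],[0,0,0,0,0,0,40]]]}}

```text
time: 25.6
tool_pos: [0.6447, -0.1356, 0.0796]
tool_rot: [0.706, -0.706, 0.038, -0.037]
contact_force: [-0.9, 0.6, -0.2]
gripper_width: 0.47
```

Call:
{"fn": "carry_out", "kwargs": {"rows": [[[0,0,0,0,0,-0.08,40],[0,0,0,0,0,0,25],[0,0,0,0,0,0,25]]]}}

```text
time: 25.9
tool_pos: [0.645, -0.1357, 0.0771]
tool_rot: [0.706, -0.706, 0.037, -0.037]
contact_force: [0.3, -0.4, -0.4]
gripper_width: 0.288
```

Call:
{"fn": "carry_out", "kwargs": {"rows": [[[0,0,0,0,0,0,2],[0,0,0,0,0,0,2],[0,0,0,0,0,0,2],[0,0,0,0,0,0,2]]]}}

```text
time: 26.3
tool_pos: [0.6453, -0.1359, 0.0775]
tool_rot: [-0.706, 0.706, -0.037, 0.038]
contact_force: [0.2, 0.1, 1.1]
gripper_width: 0.109
```

Call:
{"fn": "carry_out", "kwargs": {"rows": [[[0,0,0,0,0,0.2,2],[0,0,0,0,0,0.4,2],[0,0,0,0,0,0.5,2],[0,0,0,0,0,0.4,2],[0,0,0,0,0,0.2,2]]]}}

```text
time: 26.8
tool_pos: [0.6462, -0.1361, 0.1485]
tool_rot: [-0.706, 0.707, -0.036, 0.039]
contact_force: [0.4, -0.3, -0.3]
gripper_width: 0.108
```

```bash
python3 - <<'E'
from h import *
show()
a=grab_frame('scene');z=lambda a,x,y,w,h,s:cv2.resize(a[y:y+h,x:x+w],None,fx=s,fy=s,interpolation=cv2.INTER_CUBIC)
cv2.imwrite('pics/c18.png',z(a,300,125,60,55,10))
E
```

```text
t 26.8 pos [ 0.6462 -0.1361  0.1485] x ang -6.07 z [ 0.106  0.994 -0.001] F [ 0.4 -0.3 -0.3] g 0.108 j [-0.32  0.27  1.64  0.    1.23 -0.21]
```

View pics/c18.png

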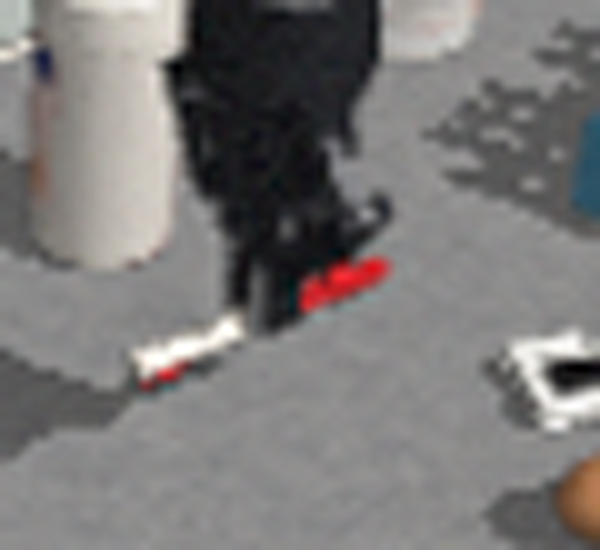

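Call:
{"fn": "carry_out", "kwargs": {"rows": [[[0,0,-0.7,-0.15,-0.4,0.4,2],[0,0,-1,-0.3,-0.8,0,2],[0,0,-1,-0.35,-0.95,0,2],[0,0,-1,-0.35,-0.95,0,2],[0,0,0,-0.3,-0.9,0,2]]]}}

```text
time: 27.35
tool_pos: [0.5855, -0.2978, 0.1611]
tool_rot: [-0.695, 0.695, -0.129, 0.129]
contact_force: [0.5, -0.3, -0.3]
gripper_width: 0.109
```

Call:
{"fn": "carry_out", "kwargs": {"rows": [[[0,0,0,-0.22,-0.65,-0.2,2],[0,0,0,-0.06,-0.14,-0.5,2],[0,0,0,0,0,-0.6,2],[0,0,0,0,0,-0.3,2],[0,0,0,0,0,0,2]]]}}

```text
time: 27.85
tool_pos: [0.574, -0.3267, 0.0943]
tool_rot: [0.696, -0.695, 0.13, -0.127]
contact_force: [0.7, 0.2, -0.5]
gripper_width: 0.107
```

```bash
python3 - <<'E'
from h import *
show()
a=grab_frame('scene');b=grab_frame('top');cv2.imwrite('pics/top20.png',b);z=lambda a,x,y,w,h,s:cv2.resize(a[y:y+h,x:x+w],None,fx=s,fy=s,interpolation=cv2.INTER_CUBIC)
cv2.imwrite('pics/c19.png',np.hstack([z(a,340,110,70,70,5.714),z(b,385,160,70,70,5.714)]))
E
```

```text
t 27.85 pos [ 0.574  -0.3267  0.0943] x ang -20.93 z [0.357 0.934 0.001] F [ 0.7  0.2 -0.5] g 0.107 j [-0.63  0.34  1.66 -0.    1.15 -0.26]
```

View pics/c19.png

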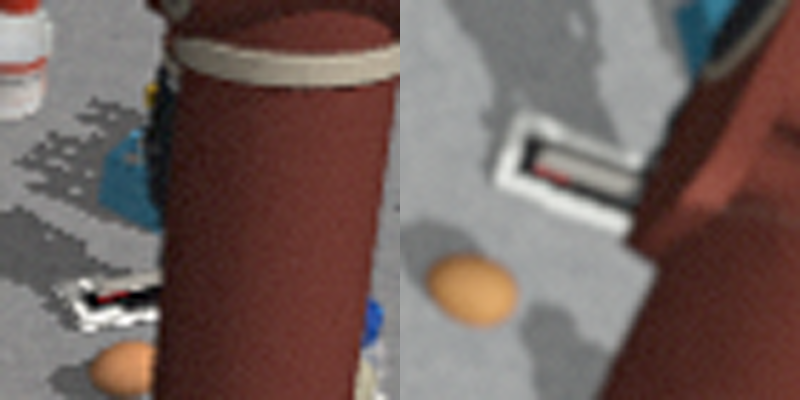

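Call:
{"fn": "carry_out", "kwargs": {"rows": [[[0,0,0,0.08,-0.02,-0.15,2],[0,0,0,0,0,-0.1,2],[0,0,0,0,0,0,2]]]}}

```text
time: 28.25
tool_pos: [0.5791, -0.3279, 0.0869]
tool_rot: [0.695, -0.695, 0.128, -0.128]
contact_force: [0.1, 0.4, -0.7]
gripper_width: 0.112
```

```bash
python3 - <<'E'
from h import *
show()
b=grab_frame('top');cv2.imwrite('pics/top21.png',b);z=lambda a,x,y,w,h,s:cv2.resize(a[y:y+h,x:x+w],None,fx=s,fy=s,interpolation=cv2.INTER_CUBIC)
cv2.imwrite('pics/c20.png',z(b,398,172,36,32,16))
E
```

```text
t 28.25 pos [ 0.5791 -0.3279  0.0869] x ang -20.84 z [0.356 0.935 0.   ] F [ 0.1  0.4 -0.7] g 0.112 j [-0.63  0.36  1.65 -0.    1.14 -0.26]
```

View pics/c20.png

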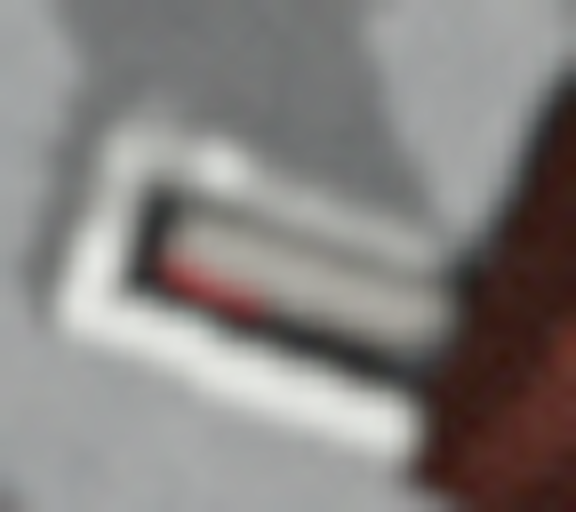

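Call:
{"fn": "carry_out", "kwargs": {"rows": [[[0,0,0,-0.03,0,-0.12,2],[0,0,0,0,0,0,2]]]}}

```text
time: 28.5
tool_pos: [0.5774, -0.3279, 0.0816]
tool_rot: [0.696, -0.695, 0.128, -0.128]
contact_force: [-0.5, -0.1, -1.2]
gripper_width: 0.107
```

Call:
{"fn": "carry_out", "kwargs": {"rows": [[[0,0,0,0,0,-0.05,2],[0,0,0,0,0,0,2]]]}}

```text
time: 28.7
tool_pos: [0.578, -0.3282, 0.0806]
tool_rot: [-0.695, 0.695, -0.128, 0.128]
contact_force: [-0.6, 0.9, 1.1]
gripper_width: 0.112
```

Call:
{"fn": "carry_out", "kwargs": {"rows": [[[0,0,0,0,0,-0.03,2],[0,0,0,0,0,0,2]]]}}

```text
time: 28.9
tool_pos: [0.5782, -0.3283, 0.0804]
tool_rot: [-0.695, 0.695, -0.128, 0.128]
contact_force: [-2.8, 2.0, 5.6]
gripper_width: 0.108
```

Seated. Release gently.

Call:
{"fn": "carry_out", "kwargs": {"rows": [[[0,0,0,0,0,0.02,15],[0,0,0,0,0,0,25],[0,0,0,0,0,0,28],[0,0,0,0,0,0,28]]]}}

```text
time: 29.3
tool_pos: [0.5777, -0.3281, 0.0796]
tool_rot: [0.695, -0.695, 0.128, -0.128]
contact_force: [-0.7, -0.6, -0.7]
gripper_width: 0.328
```

Call:
{"fn": "carry_out", "kwargs": {"rows": [[[0,0,0,0,0,0.2,28],[0,0,0,0,0,0.5,28],[0,0,0,0,0,0.9,28],[0,0,0,0,0,0.9,28],[0,0,0,-0.5,-0.6,0.5,40]]]}}

```text
time: 29.8
tool_pos: [0.5603, -0.3512, 0.2047]
tool_rot: [-0.695, 0.696, -0.125, 0.129]
contact_force: [0.3, -0.8, 0.3]
gripper_width: 0.458
```

Call:
{"fn": "carry_out", "kwargs": {"rows": [[[0,0,0,-0.55,-0.7,0.2,40],[0,0,0,-0.6,-0.7,0,40],[0,0,0,-0.6,-0.7,0,40],[0,0,0,-0.6,-0.7,0,40],[0,0,0,-0.6,-0.7,0,40]]]}}

```text
time: 30.3
tool_pos: [0.4388, -0.4932, 0.2087]
tool_rot: [-0.695, 0.696, -0.128, 0.128]
contact_force: [0.4, -1.0, 0.1]
gripper_width: 0.468
```

Call:
{"fn": "carry_out", "kwargs": {"rows": [[[0,0,0,-0.6,-0.7,0.2,40],[0,0,0,-0.6,-0.7,0.2,40],[0,0,0,-0.6,-0.7,0.2,40],[0,0,0,-0.6,-0.7,0.2,40],[0,0,0,-0.2,-0.3,0,40]]]}}

```text
time: 30.8
tool_pos: [0.3337, -0.6189, 0.2423]
tool_rot: [-0.694, 0.696, -0.129, 0.13]
contact_force: [-0.5, 1.1, -0.4]
gripper_width: 0.471
```

```bash
python3 - <<'E'
from h import *
show()
a=grab_frame('scene');b=grab_frame('top');cv2.imwrite('pics/top30.png',b);cv2.imwrite('pics/scene30.png',a);z=lambda a,x,y,w,h,s:cv2.resize(a[y:y+h,x:x+w],None,fx=s,fy=s,interpolation=cv2.INTER_CUBIC)
cv2.imwrite('pics/c30.png',np.vstack([z(b,200,165,130,105,3.05)[:300].copy() if 0 else z(b,200,165,260,105,3.05)[:, :790],z(a,240,150,200,70,3.95)]))
E
```

```text
t 30.8 pos [ 0.3337 -0.6189  0.2423] x ang -21.04 z [ 0.359  0.933 -0.003] F [-0.5  1.1 -0.4] g 0.471 j [-1.18  0.27  1.47 -0.    1.39 -0.81]
```

View pics/c30.png

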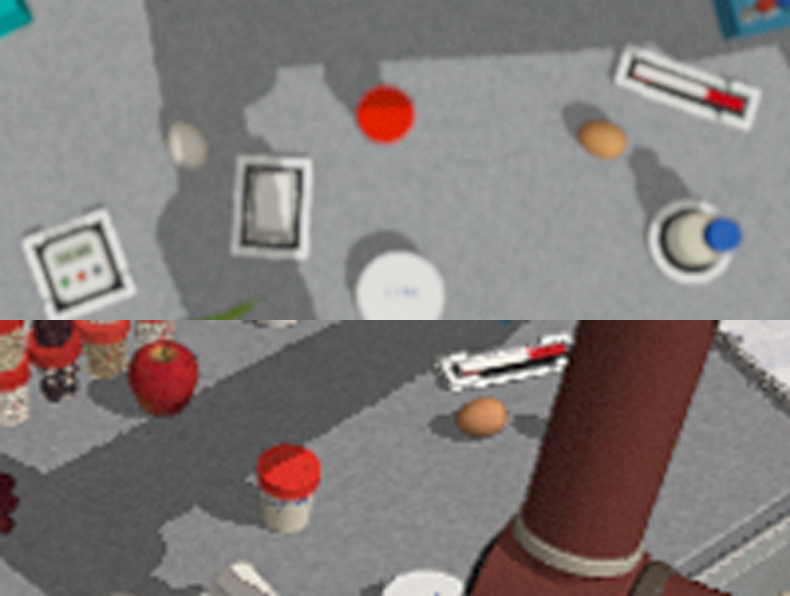

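View pics/scene30.png

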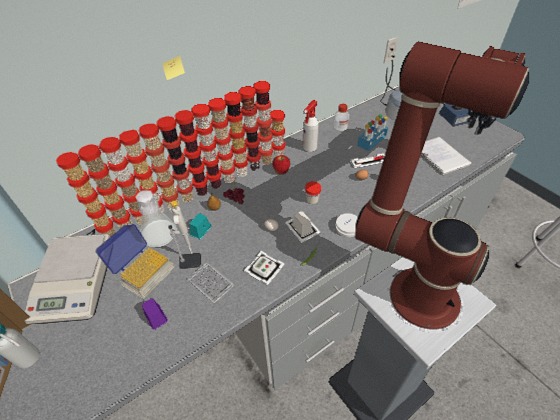

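```bash
sed "s/top0/top30/" meas.py | sed '/^for n,b/,$d' > m5.py; cat >> m5.py <<'E'
c,f=roi(310,185,345,218); h=c.astype(int); rep('cup (was 543.7 15.5)',(h[...,2]-h[...,1])>80,f,.073)
c,f=roi(425,230,450,250); h=c.astype(int); rep('cap (ring 410 -318.7)',(h[...,0]-h[...,2])>60,f,.104)
c,f=roi(213,240,240,265); 
m=cv2.morphologyEx((c.min(2)>160).astype(np.uint8),cv2.MORPH_OPEN,np.ones((5,5)))
n,l,s,ce=cv2.connectedComponentsWithStats(m)
for i in range(1,n):
    if s[i,4]>2000: print('timer?',s[i],ray('top',f(ce[i]),.017).round(4))
c,f=roi(279,220,299,246); m=(c.min(2)>140).astype(np.uint8); n,l,s,ce=cv2.connectedComponentsWithStats(m)
for i in range(1,n):
    if s[i,4]>2000: print('trough?',s[i],ray('top',f(ce[i]),.059).round(4))
c,f=roi(404,182,448,206); h=c.astype(int); rep('red cap',(h[...,2]-h[...,1])>80,f,.01)
z=lambda a,x,y,w,h,s:cv2.resize(a[y:y+h,x:x+w],None,fx=s,fy=s,interpolation=cv2.INTER_CUBIC)
cv2.imwrite('pics/c31.png',np.vstack([np.hstack([z(a,205,230,45,45,7),z(a,268,212,45,45,7)]),z(a,398,176,60,35,10.5)]))
E
python3 m5.py
```

```text
cup (was 543.7 15.5) rect c [543.4  15.6] size [60.1 59.7] ang 43.4 centroid [543.2  15.3] eqd 59.8
cap (ring 410 -318.7) rect c [ 411.  -317.2] size [35.  31.7] ang 89.2 centroid [ 410.8 -317.2] eqd 33.3
timer? [   10     7   132   134 10237] [[0.3914 0.3431 0.017 ]]
trough? [  29    4   80  127 8105] [[0.4552 0.1317 0.059 ]]
red cap rect c [ 564.6 -366.1] size [40.8 13.9] ang 70.1 centroid [ 564.6 -366. ] eqd 25.7
```

View pics/c31.png

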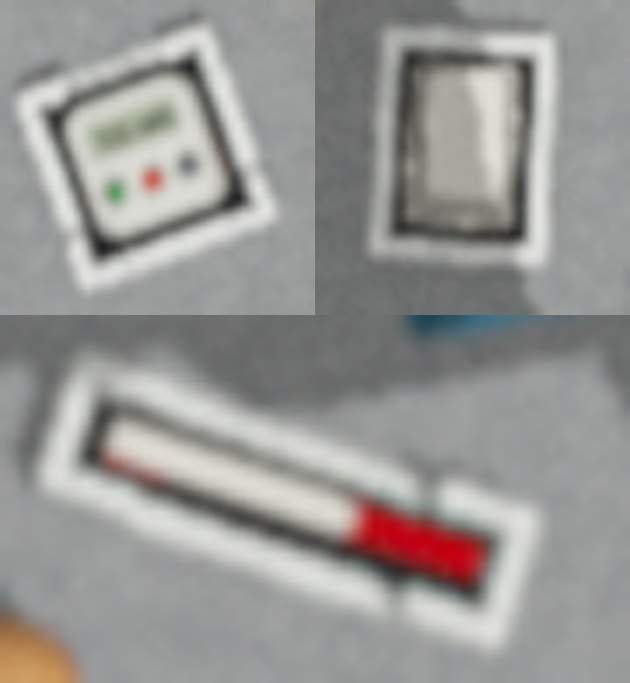

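```bash
python3 -c "
from plant import *
print(state()['time']); print(job_done())"
```

```text
30.9
the job is handed in; nothing more can be done
None
```

All four items are in their holders, placed in the order you listed them: bottle, trough, timer, marker. I handed the job in at about 31 s of the 118 s allowed. Each one was lowered until the force reading showed it resting on the floor, at the height I expected. Each was then let go, and the arm was moved clear.

- **Bottle:** upright in the ring, with its cap about 2 mm from the ring's centre.
- **Timer:** face up between the corner angles, within about 1 mm of the middle and square to the holder.
- **Trough:** upside down inside the oblong rim, about 2–3 mm from the middle. Shadow on its top face makes that figure rough.
- **Marker:** lying along the cradle and inside the rim at both ends. I judged its centring by eye.
- **Flour cup:** upright, and within 0.5 mm of where it started.

**Disagreement:** the two cameras differed by about 4 mm on where the marker lay and by 2–4 mm on the cradle's centre. I used values in between, and the last top view shows the marker clear of the rim all round. In the final views, the arm hid the bottle from the scene camera, so that check rests on the top view alone. None of the final checks failed.

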